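# Pin the tail shoe of a sash clamp

## Robot

A 7-joint arm with a two-finger parallel gripper is mounted at the origin on the work surface. World frame = base frame: x ahead of the robot, y to its left, z up, the work surface at z = 0. Lengths are in m, angles in rad, forces in N, time in s.
With the tool pointing down it reaches from about 0.4 to 0.9 m from the base axis. Payload 5.6 kg.
Tool frame: the origin (TCP) lies midway between the tips of the shut fingers; the grasp point (between the pads) lies 19 mm behind it; z points along the fingers, y is the line along which they close (so a half turn about z gives the same grasp; the last joint's range is limited). The gripper opens to 92 mm and grips with 3 to 60 N. Pads are 20 mm wide; open, the fingers measure 128 mm over their backs; the gripper's body (75 mm by 189 mm) begins 69 mm behind the grasp point.
Start: joints at [1.24, 0.468, -0.012, 1.603, 0.006, 1.071, -0.056], TCP at [0.184, -0.623, 0.178] pointing down, gripper open.
Joint ranges: [-2.53, 2.53], [-0.31, 2.02], [-1.57, 1.55], [0.28, 2.44], [-1.29, 4.43], [0.15, 1.84], [-2.92, 2.92]. Speed limits (rad/s): [2.57, 2.57, 3.14, 3.14, 3.14, 3.14, 3.14].

## Interface

Orientations are given as a unit quaternion [x, y, z, w].
In Python, from workcell import ctrl, eyes, sign_off gives the robot as it stands.
- The arm moves only by the tool play_rows, never from a script. Its argument "series" is a list of rows, each an object with "delta_pos": the shift along the tool's x, y, z in cm, a list of three; "twist": the turn, a rotation vector about the tool's x, y, z in degrees, a list of three; "gripper": the finger opening in cm, from 0 to 9.19. In form: [{"delta_pos": [tx, ty, tz], "twist": [ax, ay, az], "gripper": gripper}, ...]. A call has 1 to 5 rows; each row is the pose to reach, as a shift and turn from the pose commanded when the call began, along the tool's axes at that moment; what a row does not reach only later rows make up. A row lasts 1/10 s, in which the tool goes at most 50 mm and 8.59 degrees, less where a joint would pass 70% of its speed; a pose out of reach is approached as far as the arm can. A call with a gripper value outside its range is refused whole. The fingers move at their own pace and stop on an object; the grip force is fixed at half the most. Time passes only in rows, so rows that repeat a pose let the fingers close. It gives the time, the measured TCP pose, the force, the opening and the grip force at its end, in the units of the state.
- ctrl.observe(): the state, without advancing time (a new reading comes with each control period).
- eyes.read_camera(name): name is "scene" or "side" or "wrist"; returns the picture (420x560x3 uint8, blue, green, red); there is no depth.
- eyes.camera_model(name): a dict with "camera_matrix" (3x3 intrinsics, pixels), "R" (3x3) and "t" (3): a world point X has camera coordinates R X + t; the wrist camera has in their place "hand_eye" (4x4, takes a point from camera to tool coordinates, whose origin is the TCP and whose axes are the flange's). Camera axes: x right, y down, z forward; pixel columns grow to the right and rows downward; lengths in m; the calibration is good to about 2 mm. The wrist camera is an equidistant fisheye: a pixel r from the principal point sees the ray r / f radians off the axis. A picture is of the moment at which its call begins: read the wrist's pose just before it. camera_model takes no time and is no camera call.
- sign_off(): hands the job in; it is judged then, once.
The state is a dict: "clock": time; "joint_pos": joint angles; "joint_vel": joint speeds; "joint_torque": joint torques, N m; "eef_pos": TCP position; "orientation": TCP orientation; "contact_force": force on the tool from outside, world axes, zero at the start; "moment": the same for the moment, N m; "opening": finger opening in m; "gripper_force": force on a finger pad.
Only numpy, scipy, OpenCV 4.12 (cv2) and the standard library are available. Lean on these libraries where they do the work, as an engineer would, in place of code of your own. Each camera call takes 0.05 s, during which the arm holds its last target. There are 200 camera calls.

## Task

Get the sash clamp ready for the glued panel: slide its tail shoe up to the last hole in the bar before the panel, take the long clamp pin out of the sloping pocket tray, and push it from the open left side, collar fully home, through the shoe and the bar. The bar's hole is hidden inside the shoe, so feel for it with the pin. Leave the other pieces in their pockets and do not shift the panel.

Things in the scene. Friction and masses are not known exactly. Their poses are not given: they have to be found in the camera images.
- pin: Steel clamp pin in one of the tray's 4 pockets. Along its own x axis: round shank 10 mm thick from x=0 to -46 mm (last 5 mm taper to 7 mm), collar 20 mm across from 0 to 4 mm, ringed grip 14 mm across from 4 to 44 mm. Origin on the axis in the collar's shank-side face. 40 to 85 g. In its pocket +x points up the slope, 30 degrees above level; it lifts out square to the slope.
- pin_grip (a point): Where to grip the clamp pin: on its axis at x=21 mm, mid grip. In the pocket the grip bridges an open finger trough, clear from x=0 to 40 mm and 16 mm deep below the pin's axis; the shank lies in a close groove and the grip's end on a ledge. The next pieces lie 52 mm to either side. Axes as the pin's: its z is square to the slope.
- pin_tip (a point): The nose of the clamp pin, on its axis at x=-46 mm.
- tray: Fixed wooden tray, 220 mm wide (y), 112 mm deep (x); its top slopes 30 degrees down to the front (-x), edge 30 mm high there and 87 mm at the back. Four pockets side by side, 52 mm apart, each with one steel piece, grip end high, its axis in the slope and square to y. Origin on the bench, mid width, below the pieces' origins (56 mm up, at y = -78, -26, 26, 78 mm).
- short_pin: A pin for a smaller clamp, in another pocket: same collar and grip as the clamp pin, but a shank of only 24 mm. Origin and axes alike. It stays in its pocket.
- punch: A centre punch in another pocket: same grip, no collar, a shank 48 mm long that tapers to a sharp point. Origin where shank and grip meet. It stays in its pocket.
- drift: A drift punch in another pocket: same grip, no collar, a shank 46 mm long stepped down from 10 to 6 mm. Origin where shank and grip meet. It stays in its pocket.
- clamp: Sash clamp, fixed: steel bar 8 mm thick on edge along x, from z=30 to 62 mm. +x runs to the panel and screw head, +y is the left side, towards the tray. Origin on the bench under mid bar, 62 mm before the panel. The bar has 11.5 mm holes through its sides, 46 mm up, every 50 mm; the shoe's last one is at x = -10 to +10 mm, not known more closely. The one after it is out of its reach.
- shoe (a joint): Travel of the tail shoe along the bar (m), 0 to 0.125, growing towards the panel; its hole is at x = travel - 0.100 m in the clamp frame, so it meets the last bar hole at a travel between 0.090 and 0.110 (the hole before: 0.050 less). About 3 N of friction; it stays where left. It can be drawn along by its jaw, or by a pin whose nose stands in its hole.
- shoe_hole (a point): Mouth of the shoe's hole in its left cheek's outer face, 46 mm up; axes as the clamp's, y pointing straight out. The grey shoe straddles the bar with two 6 mm cheeks, an 11.5 mm hole in each; going in, the bar's face is 7 mm from the mouth, the right cheek's outer face 22 mm. Cheeks reach 20 mm behind and 24 mm ahead of the hole. The way in from the left is open.
- jaw_top (a point): Middle of the top of the shoe's jaw, 105.5 mm up: a block 18 mm thick along the bar and 30 mm across it, 38 mm tall, standing on the shoe. It is 13 mm ahead of the shoe's hole and over the middle of the bar (11 mm inside the mouth). Axes as the clamp's.
- panel: Glued wooden panel, 180 mm (x) by 220 mm (y) by 22 mm, loose on two bearers against the screw jaw, underside 62 mm and top 84 mm up, near edge 62 mm beyond the clamp's origin. A gouge lies on it. Origin: centre of its underside.
There are look-alikes about, which are no part of the job. Leave any brown or yellow look-alike of the pin alone.

How it is judged:
At the end, for the whole second after the job is handed in: The clamp pin is through shoe and last bar hole (shoe travel above 0.08 m): collar within 4 mm of the left cheek, on the hole axis within 4 mm and 0.15 rad, nose out at the right, at rest; short pin, punch, drift and panel within 12 mm of their starts (y of pin in the frame of shoe_hole between -0.003 and 0.004 m and x of pin in the frame of shoe_hole between -0.004 and 0.004 m and z of pin in the frame of shoe_hole between -0.004 and 0.004 m and y of pin_tip in the frame of shoe_hole below -0.036 m and angle between the x axis of pin and the y axis of shoe_hole, either way round below 0.15 rad and value of joint shoe above 0.08 m and linear speed of pin below 0.02 m/s and distance of each of panel, short_pin, punch, drift from where it was at the start of the episode below 0.012 m); the robot touches nothing.
It fails at once if the panel is shoved by more than 30 mm (distance of panel from where it was at the start of the episode above 0.03 m).
It fails at once if the short pin is taken out of its pocket (distance of short_pin from where it was at the start of the episode above 0.04 m).
It fails at once if the punch is taken out of its pocket (distance of punch from where it was at the start of the episode above 0.04 m).
It fails at once if the drift is taken out of its pocket (distance of drift from where it was at the start of the episode above 0.04 m).
It also fails if it takes over 67 s, if anything falls off the work surface, if the arm or the gripper's body presses on something with over 40 N, if the wrist force passes 120 N, or if a joint passes its speed limit or range.

## Working session

There is one attempt and no reset: what is moved stays moved. The work goes in short steps, Python scripts to look and compute and a tool call to move; the robot and the scene stay as the last step left them, time stands still between calls to the robot, and variables do not carry over. Pictures are saved under pics/ and viewed, at most 10 in all, crops included, and the job is handed in when it is done.

Besides the shell and the picture viewer there is one more tool, called after ">>>" as name([rows], argument=value, ...), one row to a line, values as JSON. play_rows: Moves the arm, as the interface text tells. Its arguments: {"type":"object","properties":{"series":{"type":"array"}},"required":["series"]}

```bash
mkdir -p pics
python3 - <<'E'
from workcell import ctrl, eyes
import cv2
s=ctrl.observe(); print({k:s[k] for k in('clock','eef_pos','orientation','opening','contact_force')})
a=eyes.read_camera("scene");b=eyes.read_camera("side")
cv2.imwrite("pics/scene0.png",a);cv2.imwrite("pics/side0.png",b)
for n in("scene","side","wrist"):print(n,eyes.camera_model(n))
E
```

```text
{'clock': 0.0, 'eef_pos': array([ 0.18422064, -0.62269033,  0.17686498]), 'orientation': array([ 9.89666955e-01,  1.43382609e-01, -2.03953409e-04, -8.38981939e-04]), 'opening': 0.09170056734359483, 'contact_force': array([ 0.50669428, -0.35028155, -0.21656766])}
scene {'camera_matrix': array([[541.45740498,   0.        , 279.43278232],
       [  0.        , 541.45740498, 215.66268287],
       [  0.        ,   0.        ,   1.        ]]), 'R': array([[-0.54095792,  0.84089989, -0.01587145],
       [ 0.48380818,  0.29569085, -0.82370903],
       [-0.68796379, -0.45327066, -0.56679055]]), 't': array([ 0.15181011, -0.2287376 ,  1.92483922])}
side {'camera_matrix': array([[400.52746312,   0.        , 281.83031319],
       [  0.        , 400.52746312, 209.31484411],
       [  0.        ,   0.        ,   1.        ]]), 'R': array([[-0.68335864, -0.7300798 , -0.00210991],
       [-0.41493043,  0.39075173, -0.82167258],
       [ 0.600711  , -0.56062159, -0.56995589]]), 't': array([0.49194733, 0.25311569, 0.66388154])}
wrist {'camera_matrix': array([[325.1922621 ,   0.        , 284.57318671],
       [  0.        , 325.1922621 , 208.57762532],
       [  0.        ,   0.        ,   1.        ]]), 'hand_eye': array([[ 7.94169013e-04, -9.59008637e-01, -2.83375729e-01,
         8.01200803e-02],
       [ 9.99999304e-01,  1.00893234e-03, -6.11930900e-04,
         1.64572439e-03],
       [ 8.72753954e-04, -2.83375045e-01,  9.59008771e-01,
        -2.08810462e-01],
       [ 0.00000000e+00,  0.00000000e+00,  0.00000000e+00,
         1.00000000e+00]])}
```

View pics/scene0.png

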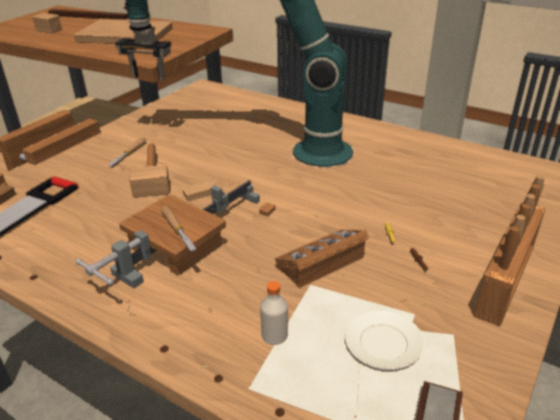

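View pics/side0.png

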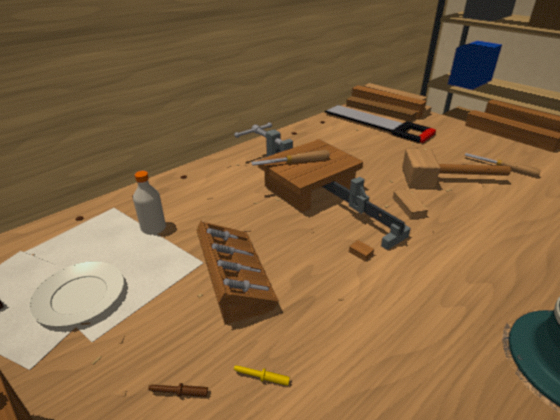

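The scene view shows the tray at (322,255), clamp at (170,235). In the side view the tray is at (237,265) with pieces at rows 233–286, and the shoe at about (357,195). I'll zoom in on both.

```bash
cat > h.py <<'E'
from workcell import ctrl, eyes
import numpy as np, cv2
from scipy.spatial.transform import Rotation as Ro
def ray(n,u,v,st=None):
    m=eyes.camera_model(n);K=m["camera_matrix"]
    p=np.array([(u-K[0,2])/K[0,0],(v-K[1,2])/K[1,1]])
    if n!="wrist":
        d=m["R"].T@np.array([p[0],p[1],1]);return -m["R"].T@m["t"],d/np.linalg.norm(d)
    r=np.linalg.norm(p)+1e-12;d=np.r_[p/r*np.sin(r),np.cos(r)]
    H=m["hand_eye"];R=Ro.from_quat(st["orientation"]).as_matrix()
    return st["eef_pos"]+R@H[:3,3],R@H[:3,:3]@d
def onz(n,u,v,z,st=None):
    o,d=ray(n,u,v,st);return o+d*(z-o[2])/d[2]
def tri(rs):
    A=0;b=0
    for o,d in rs:
        P=np.eye(3)-np.outer(d,d);A=A+P;b=b+P@o
    x=np.linalg.solve(A,b);return x,[np.linalg.norm((np.eye(3)-np.outer(d,d))@(x-o)) for o,d in rs]
def proj(n,X,st=None):
    m=eyes.camera_model(n);K=m["camera_matrix"]
    if n!="wrist":
        c=m["R"]@X+m["t"];p=c[:2]/c[2]
    else:
        H=m["hand_eye"];R=Ro.from_quat(st["orientation"]).as_matrix()
        c=H[:3,:3].T@(R.T@(np.asarray(X)-st["eef_pos"])-H[:3,3]);r=np.linalg.norm(c[:2]);p=c[:2]/r*np.arctan2(r,c[2])
    return p*[K[0,0],K[1,1]]+K[:2,2]
def delta(Rt,pt,st):
    "shift cm along tool axes, twist deg to go from commanded~measured pose to target"
    R=Ro.from_quat(st["orientation"]).as_matrix()
    return (R.T@(pt-st["eef_pos"])*100).round(2),np.degrees(Ro.from_matrix(R.T@Rt).as_rotvec()).round(2)
E
python3 - <<'E'
from h import *
for n,u,v,z in [("side",237,265,.056),("scene",322,250,.056),("side",263,286,.056),("side",228,236,.056),("side",357,183,.105),("scene",217,190,.105),("scene",200,235,.07),("side",325,170,.084)]:
    print(n,u,v,onz(n,u,v,z).round(3))
a=cv2.imread("pics/side0.png")[205:325,180:300]
b=cv2.imread("pics/side0.png")[165:255,300:420]
c=cv2.imread("pics/scene0.png")[170:230,180:300]
d=cv2.imread("pics/scene0.png")[225:285,265:385]
f=lambda x,s:cv2.resize(x,None,fx=s,fy=s,interpolation=cv2.INTER_CUBIC)
L=np.vstack([f(b,3.3),f(c,3.3)]);Rr=np.vstack([f(a,3.3),f(d,3.3)])
h=max(len(L),len(Rr));L=cv2.copyMakeBorder(L,0,h-len(L),0,0,0);Rr=cv2.copyMakeBorder(Rr,0,h-len(Rr),0,0,0)
cv2.imwrite("pics/z.png",np.hstack([L,Rr]))
E
```

```text
side 237 265 [0.524 0.303 0.056]
scene 322 250 [0.559 0.308 0.056]
side 263 286 [0.447 0.303 0.056]
side 228 236 [0.608 0.261 0.056]
side 357 183 [ 0.509 -0.043  0.105]
scene 217 190 [ 0.531 -0.046  0.105]
scene 200 235 [0.686 0.017 0.07 ]
side 325 170 [ 0.626 -0.064  0.084]
```

View pics/z.png

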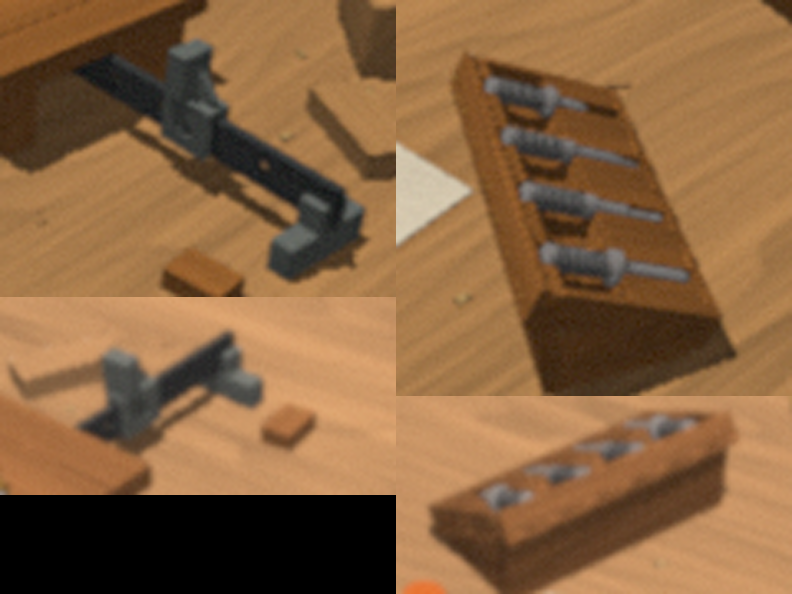

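>>> play_rows([
  {"delta_pos": [3,-3.5,-2],"twist": [0,0,0],"gripper": 9},
  {"delta_pos": [6,-7,-4],"twist": [0,0,0],"gripper": 9},
  {"delta_pos": [9,-10.5,-6],"twist": [0,0,0],"gripper": 9},
  {"delta_pos": [12,-14,-8],"twist": [0,0,0],"gripper": 9},
  {"delta_pos": [15,-17.5,-10],"twist": [0,0,0],"gripper": 9},
])

```text
clock: 0.6
eef_pos: [0.2785, -0.4119, 0.2777]
orientation: [0.99, 0.143, -0.0, -0.0]
contact_force: [0.5, -0.6, 0.1]
opening: 0.0899
gripper_force: 0.0
```

>>> play_rows([
  {"delta_pos": [3,-4,0],"twist": [0,0,0],"gripper": 9},
  {"delta_pos": [6,-8,0],"twist": [0,0,0],"gripper": 9},
  {"delta_pos": [9,-12,0],"twist": [0,0,0],"gripper": 9},
  {"delta_pos": [12,-16,0],"twist": [0,0,0],"gripper": 9},
  {"delta_pos": [15,-20,0],"twist": [0,0,0],"gripper": 9},
])

```text
clock: 1.1
eef_pos: [0.3653, -0.1776, 0.2773]
orientation: [0.99, 0.143, -0.0, 0.0]
contact_force: [1.4, -0.2, -0.3]
opening: 0.09
gripper_force: 0.0
```

>>> play_rows([
  {"delta_pos": [2,-4,0],"twist": [0,0,0],"gripper": 9},
  {"delta_pos": [4,-8,0],"twist": [0,0,0],"gripper": 9},
  {"delta_pos": [6,-12,0],"twist": [0,0,0],"gripper": 9},
  {"delta_pos": [8,-16,0],"twist": [0,0,0],"gripper": 9},
  {"delta_pos": [10,-20,0],"twist": [0,0,0],"gripper": 9},
])

```text
clock: 1.6
eef_pos: [0.4041, 0.0422, 0.2773]
orientation: [0.99, 0.143, 0.0, 0.0]
contact_force: [-0.1, -0.5, 0.2]
opening: 0.0899
gripper_force: 0.0
```

Run:
```python
from h import *
s=ctrl.observe(); print(s['clock'],s['eef_pos'],s['orientation'],s['joint_pos'].round(2))
np.savez("st1.npz",eef_pos=s['eef_pos'],orientation=s['orientation'])
a=eyes.read_camera("wrist");cv2.imwrite("pics/w1.png",a)
for n,u,v,z in [("side",247,286,.056),("side",269,288,.036),("side",225,282,.075),("side",397,233,.05),("side",357,205,.046)]: print(onz(n,u,v,z).round(3))
```

```text
1.6 [0.40411351 0.04220108 0.27729183] [9.89690080e-01 1.43224981e-01 1.19820800e-04 3.68911109e-04] [ 0.52 -0.03 -0.67  1.99 -0.02  1.17 -1.43]
[0.467 0.324 0.056]
[0.45  0.285 0.036]
[0.486 0.357 0.075]
[ 0.372 -0.016  0.05 ]
[ 0.502 -0.044  0.046]
```

View pics/w1.png

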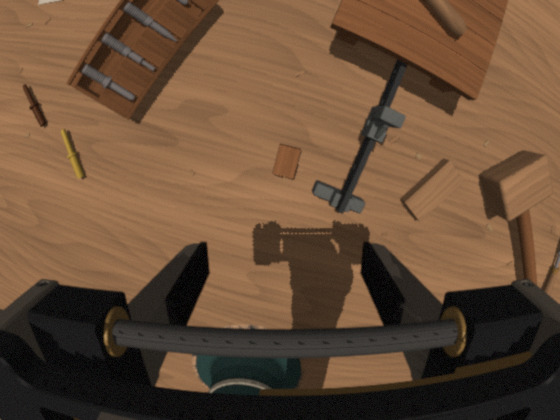

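w1 shows the tray's pieces at (110,80)–(190,0), the pin lowest at (110,82), and the bar running from (348,208) up to (400,65) with the shoe near (383,122). I'll fit the bar roughly, then move in closer with the tool square to the clamp.

Run:
```python
from h import *
st=dict(np.load("st1.npz"))
A=onz("wrist",348,205,.062,st);B=onz("wrist",401,67,.062,st);J=onz("wrist",389,112,.105,st)
print(A,B,J); h=np.arctan2(*(B-A)[:2][::-1]); print(np.degrees(h))
ex=np.array([np.cos(h),np.sin(h),0]);ey=np.array([-ex[1],ex[0],0])
Rt=np.c_[ey,ex,[0,0,-1]]
print(np.linalg.det(Rt)); s=ctrl.observe()
print(delta(Rt,np.array([*J[:2],.2])-.06*ey,s))
m=eyes.camera_model("side");print(-m["R"].T@m["t"])
```

```text
[ 0.39089411 -0.05410817  0.062     ] [ 0.59396085 -0.06491422  0.062     ] [ 0.52417604 -0.05386169  0.105     ]
-3.0460801411032787
1.0000000000000002
(array([ 6.31, 19.05,  7.75]), array([-3.000e-02, -2.300e-01, -6.996e+01]))
[0.04240091 0.63244174 0.58739938]
```

>>> play_rows([
  {"delta_pos": [1,3,1],"twist": [0,0,-8],"gripper": 9},
  {"delta_pos": [2,6,2],"twist": [0,0,-16],"gripper": 9},
  {"delta_pos": [3,9,3],"twist": [0,0,-24],"gripper": 9},
  {"delta_pos": [4,12,4],"twist": [0,0,-32],"gripper": 9},
  {"delta_pos": [5,15,5],"twist": [0,0,-40],"gripper": 9},
])

```text
clock: 2.15
eef_pos: [0.4952, -0.0904, 0.2265]
orientation: [0.88, 0.476, -0.0, -0.0]
contact_force: [1.1, -0.2, 0.2]
opening: 0.09
gripper_force: 0.0
```

Run:
```python
from h import *
h=np.radians(-3.05);ex=np.array([np.cos(h),np.sin(h),0]);ey=np.array([-ex[1],ex[0],0])
print(delta(np.c_[ey,ex,[0,0,-1]],np.array([.524,-.054,.2])-.06*ey,ctrl.observe()))
```

```text
(array([-0.56,  3.43,  2.65]), array([-3.000e-02,  2.000e-02, -3.013e+01]))
```

>>> play_rows([
  {"delta_pos": [0,1,1],"twist": [0,0,-8],"gripper": 9},
  {"delta_pos": [-0.3,2,2],"twist": [0,0,-16],"gripper": 9},
  {"delta_pos": [-0.6,3.4,2.6],"twist": [0,0,-24],"gripper": 9},
  {"delta_pos": [-0.6,3.4,2.6],"twist": [0,0,-30],"gripper": 9},
  {"delta_pos": [-0.6,3.4,2.6],"twist": [0,0,-30],"gripper": 9},
])

```text
clock: 2.65
eef_pos: [0.5195, -0.1133, 0.2005]
orientation: [0.729, 0.685, -0.0, -0.001]
contact_force: [-0.5, -0.5, 0.7]
opening: 0.0901
gripper_force: 0.0
```

Run:
```python
from h import *
s=ctrl.observe(); print(s['clock'],s['eef_pos'],s['orientation'],s['joint_pos'].round(2))
np.savez("st2.npz",eef_pos=s['eef_pos'],orientation=s['orientation'])
a=eyes.read_camera("wrist");cv2.imwrite("pics/w2.png",a)
x=cv2.imread("pics/side0.png")[185:225,340:420]
x=cv2.resize(x,(560,280),interpolation=cv2.INTER_CUBIC)
cv2.imwrite("pics/w2v.png",np.vstack([a[0:320],x]))
```

```text
2.65 [ 0.51946919 -0.11328256  0.20045019] [ 7.28572867e-01  6.84967716e-01 -2.41889296e-04 -8.64131975e-04] [ 0.69  0.32 -0.65  1.83  0.22  1.06 -0.11]
```

View pics/w2v.png

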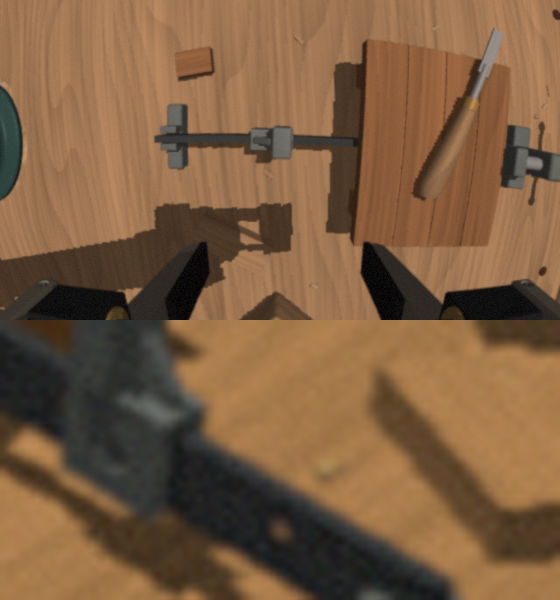

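w2: jaw top at about (274–292, 127–158), bar from (155,137) to (357,142), panel edge near col 362. In the side crop the bar's rear hole is at side pixel ≈(380.4,215). The next script measures these.

Run:
```python
from h import *
st=dict(np.load("st2.npz"));a=cv2.imread("pics/w2.png");g=cv2.cvtColor(a,cv2.COLOR_BGR2HSV)
print("V");print(g[122:166:2,246:300:2,2]);print("S row");print(g[122:166:4,246:300:2,1])
# bar centre per column in the bare stretches: low-sat
m=(g[...,1]<90)
for cols in (range(195,245,8),range(300,350,8)):
    for c in cols:
        r=np.where(m[125:160,c])[0]+125; print(c,r.min(),r.max(),g[r.min()-2:r.max()+3,c,2].tolist())
```

```text
V
[[166 160 152 150 151 154 166 160 153 150 144 151 153 161 160 156 151 164
  166 161 152 152 156 162 169 171 163]
 [167 161 152 149 152 151 166 160 154 148 148 152 159 162 161 150 147 162
  167 158 158 150 158 161 169 171 163]
 [167 160 152 149 144 144 158 155 149 142 141 152 157 158 128  84  81  94
   96  92  89  96 125 158 170 170 161]
 [166 162 148 112  85  79  83  88  82  82  83  90  95  89  93 101  99 101
   98  99  98  97 101 133 171 173 164]
 [166 160 134 112 108 107 108 106 103 106 101  82  52  54 100 108 111 111
  114 114 114 116 109 107 166 171 165]
 [156 132  84 108 113 113 112 108 110 107  89  54  46  61  99 109 110 109
  111 113 114 119 106 113 163 173 167]
 [ 69  50  69 109 110 108 110 110 109 105  71  47  48  60 100 105 109 109
  112 113 114 116 103 101 123 129 133]
 [ 54  58  69 105  96  91  96  94  94  90  68  49  48  61 101 107 109 107
  110 114 112 114  99  95  54  50  58]
 [ 58  58  71  92  72  73  73  73  73  70  67  67  59  64 105 105 108 107
  110 111 113 116  98  92  60  58  59]
 [ 62  60  68  89  68  75  75  74  74  75  76  83  68  64 102 107 107 108
  108 1
[... 2854 characters left out ...]
93, 56, 48, 56, 60, 58, 60, 62, 63, 62, 64, 64]
227 134 142 [144, 100, 55, 51, 57, 59, 61, 63, 58, 61, 66, 71, 75]
235 134 142 [153, 102, 54, 56, 57, 61, 61, 59, 63, 62, 67, 77, 79]
243 134 142 [158, 110, 58, 52, 60, 61, 56, 59, 61, 60, 67, 74, 78]
300 136 143 [132, 89, 60, 55, 57, 56, 57, 59, 58, 61, 71, 77]
308 136 144 [141, 100, 56, 54, 57, 58, 58, 58, 57, 61, 64, 72, 73]
316 137 144 [126, 71, 48, 54, 53, 57, 57, 58, 56, 62, 69, 74]
324 137 144 [142, 85, 50, 53, 57, 54, 54, 57, 58, 63, 71, 77]
332 136 145 [78, 73, 58, 39, 48, 54, 57, 57, 59, 55, 58, 63, 73, 76]
340 137 145 [73, 68, 45, 41, 57, 58, 58, 54, 55, 58, 63, 69, 73]
348 138 146 [70, 52, 40, 52, 58, 55, 56, 58, 57, 62, 66, 76, 72]
```

Run:
```python
from h import *
st=dict(np.load("st2.npz"))
for u,v in [(195,137.6),(219,138),(243,138.3),(308,140.2),(324,140.8),(348,141.4)]: print(onz("wrist",u,v,.062,st).round(4))
J=onz("wrist",282.3,142.5,.1055,st);print("jaw",J)
A=onz("wrist",195,137.6,.062,st);B=onz("wrist",348,141.4,.062,st)
h=np.arctan2(*(B-A)[:2][::-1]);print(np.degrees(h))
ex=np.array([np.cos(h),np.sin(h),0]);ey=np.array([-ex[1],ex[0],0])
print("jaw-bar y",(J-A)@ey)
# panel near edge
for u,v in [(358,240),(361,150),(367,45)]: P=onz("wrist",u,v,.084,st);print("panel edge x rel jaw",(P-J)@ex)
# rear hole: side ray meets mid plane
o,d=ray("side",380.4,215.0)
for n,Y in (("mid",0),("face",.004)):
    t=(Y-(o-(J+A)/2)@ey)/(d@ey);H=o+t*d;print(n,H,"rel jaw x",(H-J)@ex)
# jaw as seen by side: prediction
print(proj("side",J),proj("side",[J[0],J[1],.046]))
```

```text
[ 0.4258 -0.0505  0.062 ]
[ 0.4526 -0.0535  0.062 ]
[ 0.4787 -0.056   0.062 ]
[ 0.5478 -0.0626  0.062 ]
[ 0.5649 -0.064   0.062 ]
[ 0.591  -0.0657  0.062 ]
jaw [ 0.52091504 -0.05993241  0.1055    ]
-5.249441632739267
jaw-bar y -0.0006905047603120891
panel edge x rel jaw 0.08571119336273524
panel edge x rel jaw 0.0800981343814627
panel edge x rel jaw 0.08156184699588531
mid [ 0.43992048 -0.05214415  0.04500424] rel jaw x -0.08136742232865968
face [ 0.43745656 -0.04790092  0.04836614] rel jaw x -0.08420922959254852
[357.49095322 178.49017179] [354.93497363 199.44861727]
```

```bash
cat >> h.py <<'E'
h=np.radians(-5.25);ex=np.array([np.cos(h),np.sin(h),0]);ey=np.array([-ex[1],ex[0],0]);RC=np.c_[ey,ex,[0,0,-1]]
J0=np.array([.5209,-.0599,.1055])
E
python3 -c "
from h import *
print(delta(RC,np.array([*J0[:2],.088]),ctrl.observe()))"
```

```text
(array([ 5.31, -0.19, 11.28]), array([-0.06, -0.03,  1.59]))
```

>>> play_rows([
  {"delta_pos": [3,-0.1,2],"twist": [0,0,1.6],"gripper": 6},
  {"delta_pos": [5.3,-0.2,4],"twist": [0,0,1.6],"gripper": 6},
  {"delta_pos": [5.3,-0.2,7],"twist": [0,0,1.6],"gripper": 6},
  {"delta_pos": [5.3,-0.2,10],"twist": [0,0,1.6],"gripper": 6},
  {"delta_pos": [5.3,-0.2,11.3],"twist": [0,0,1.6],"gripper": 6},
])

```text
clock: 3.2
eef_pos: [0.5194, -0.0596, 0.0862]
orientation: [0.738, 0.674, -0.001, -0.001]
contact_force: [-0.9, -0.5, -0.3]
opening: 0.0598
gripper_force: 0.0
```

>>> play_rows([
  {"delta_pos": [0,0,0],"twist": [0,0,0],"gripper": 1},
  {"delta_pos": [0,0,0],"twist": [0,0,0],"gripper": 1},
  {"delta_pos": [0,0,0],"twist": [0,0,0],"gripper": 1},
  {"delta_pos": [0,0,0],"twist": [0,0,0],"gripper": 1},
  {"delta_pos": [0,0,0],"twist": [0,0,0],"gripper": 1},
])

```text
clock: 3.7
eef_pos: [0.5217, -0.0601, 0.0891]
orientation: [0.738, 0.675, 0.0, 0.001]
contact_force: [-1.3, -0.2, -0.0]
opening: 0.0224
gripper_force: 0.0
```

>>> play_rows([
  {"delta_pos": [0,0,0],"twist": [0,0,0],"gripper": 1},
  {"delta_pos": [0,0,0],"twist": [0,0,0],"gripper": 1},
  {"delta_pos": [0,0,0],"twist": [0,0,0],"gripper": 1},
])

```text
clock: 4.0
eef_pos: [0.5212, -0.0599, 0.0883]
orientation: [0.738, 0.675, -0.0, 0.0]
contact_force: [-0.2, -0.0, 0.7]
opening: 0.01
gripper_force: 0.0
```

>>> play_rows([
  {"delta_pos": [0,1,0],"twist": [0,0,0],"gripper": 1},
  {"delta_pos": [0,2,0],"twist": [0,0,0],"gripper": 1},
  {"delta_pos": [0,3,0],"twist": [0,0,0],"gripper": 1},
  {"delta_pos": [0,3.15,0],"twist": [0,0,0],"gripper": 1},
  {"delta_pos": [0,3.15,0],"twist": [0,0,0],"gripper": 1},
])

```text
clock: 4.5
eef_pos: [0.5529, -0.0625, 0.088]
orientation: [0.738, 0.675, -0.0, -0.0]
contact_force: [-1.1, 0.2, 0.6]
opening: 0.0097
gripper_force: 0.0
```

>>> play_rows([
  {"delta_pos": [0,0,0],"twist": [0,0,0],"gripper": 1},
])

```text
clock: 4.6
eef_pos: [0.5522, -0.0625, 0.088]
orientation: [0.738, 0.675, -0.0, -0.0]
contact_force: [1.1, -0.5, 0.1]
opening: 0.0097
gripper_force: 0.0
```

The fingers shut on nothing, so I'll look.

Run:
```python
from h import *
s=ctrl.observe();np.savez("st3.npz",eef_pos=s['eef_pos'],orientation=s['orientation'])
w=eyes.read_camera("wrist");b=eyes.read_camera("side")
cv2.imwrite("pics/w3.png",w);cv2.imwrite("pics/side3.png",b)
print(proj("side",s['eef_pos']),proj("wrist",s['eef_pos'],s),proj("side",J0))
c=cv2.resize(b[120:250,290:420],(520,520),interpolation=cv2.INTER_CUBIC)
cv2.imwrite("pics/w3v.png",np.hstack([cv2.resize(w[100:400,180:460],(280,300)),np.zeros((300,0,3),np.uint8)]) if 0 else np.hstack([cv2.copyMakeBorder(w[120:400,150:430],0,240,0,0,0),c]))
```

```text
[347.20546948 179.59073347] [283.75633255 232.51356381] [357.48747868 178.49725876]
```

View pics/w3v.png

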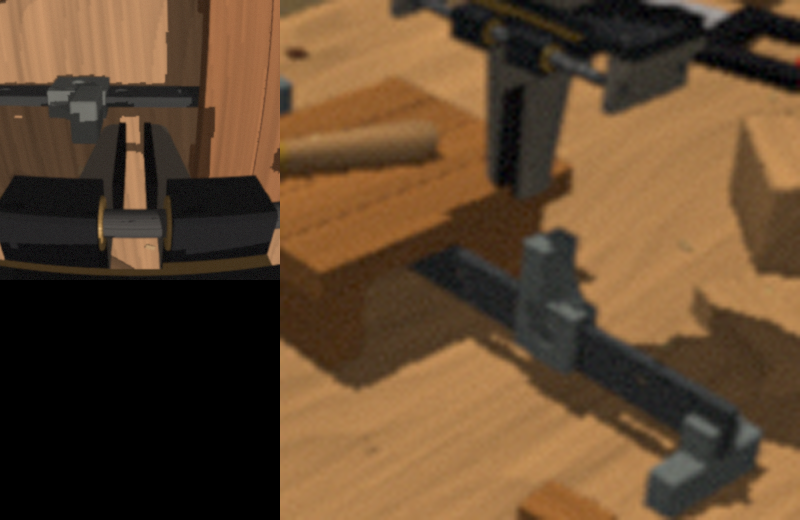

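The fingers are past the bar on the −y side, and the shoe has not moved. In side3 the fingertips are at about (350,168), against a predicted (347,180). I'll check which calibration is off.

Run:
```python
from h import *
st=dict(np.load("st3.npz"));R=Ro.from_quat(st["orientation"]).as_matrix()
x,r=tri([ray("side",350,167.5),ray("wrist",283,240,st)]);print("tip",x,r,"tool coords mm",R.T@(x-st["eef_pos"])*1000)
print("J0 in w3",proj("wrist",J0,st),"scene",proj("scene",J0),"side",proj("side",J0))
for q in ([0,0,0],[.01,0,0],[-.01,0,0],[0,0,-.02],[-.01,0,-.02]): X=st["eef_pos"]+R@q; print(q,proj("wrist",X,st),proj("side",X))
w=cv2.imread("pics/w3.png");g=cv2.cvtColor(w,cv2.COLOR_BGR2HSV)
print(g[190:264:3,222:262:3,2]); print(g[225:300:4,255:312:3,2])
```

```text
tip [ 0.54955355 -0.05759485  0.1231678 ] [np.float64(0.004604679353925545), np.float64(0.00460467935392559)] tool coords mm [  4.64570585  -3.1015395  -35.13573328]
J0 in w3 [234.60158208 242.14751072] scene [215.17831473 186.95063714] side [357.48747868 178.49725876]
[0, 0, 0] [283.75633255 232.51356381] [347.20546948 179.59073347]
[0.01, 0, 0] [283.75637055 218.66098333] [344.30853591 180.88343768]
[-0.01, 0, 0] [283.7572397  245.93610401] [350.07271178 178.31127846]
[0, 0, -0.02] [283.66078751 243.71584262] [347.95301037 172.44650234]
[-0.01, 0, -0.02] [283.66431708 258.11675975] [350.84990094 171.1891273 ]
[[173 167 163 171 181 183 180 170 182 190 181 174 170 181]
 [168 171 162 170 182 183 168 162 180 190 184 172 171 182]
 [ 93 115  99  81  86  87  76  81 118 124  97 129 153 182]
 [ 58  60  66  65  57  58  57  58  55  58  59  57  71 179]
 [ 80 101 105  97  68  54  56  49  58  58  58  58  65 163]
 [ 61  54  44  50  48  46  49  49  49  56  59  57  53  63]
 [ 63  49  49  58  56  55  56  57  61  57  56  56  45  36]
 [ 92  60  60  58  59  58  59  59  57  63  80  80  40  33]
 [ 52  54
[... 1834 characters left out ...]
  63  91  86  88  90  86  35  13  10  34  53
   52]
 [ 54  56  56  53  13  16  16  61  89  90  85  88  83  32  15  15  26  53
   53]
 [ 52  50  51  53  11  20  18 122 191 190 172 174 133  35  11  12  21  50
   54]
 [ 54  54  55  45  16   7  12 132 189 192 179 178 185  60   6  17  18  55
   56]
 [ 51  53  53  36  18  11  13 156 188 192 182 178 189  89  15  14  10  49
   51]
 [ 56  53  51  34  16  19  11 156 188 194 185 177 190  97  17  16  12  41
   54]
 [ 56  57  53  25  23  14  17 159 187 191 188 175 179 111  18  17  16  38
   55]
 [ 56  54  53  19  17  21  21 166 189 190 188 179 176 132  15  12  10  29
   57]
 [ 55  49  49  15  14   7  21 172 186 191 188 178 178 148  12  15  17  22
   52]]
```

Run:
```python
from h import *
s2=dict(np.load("st2.npz"));s3=dict(np.load("st3.npz"));s1=dict(np.load("st1.npz"))
print("jaw corner w2,w3",tri([ray("wrist",291,127.5,s2),ray("wrist",247,222,s3)]))
# small wood block centroid of top & pieces, w1/w2/side ; panel corners w2 vs side
print("panel corner w1,w2",tri([ray("wrist",474,98,s1),ray("wrist",355,244,s2)]))
print("tail end w1,w2",tri([ray("wrist",340,209,s1),ray("wrist",157,138,s2)]))
print("wood block w1,w2 ,side",tri([ray("wrist",286,161,s1),ray("wrist",194,63,s2)]),tri([ray("side",362,248),ray("wrist",194,63,s2)]))
w=cv2.imread("pics/side3.png");g=cv2.cvtColor(w,cv2.COLOR_BGR2HSV)
print(g[150:186:2,334:364:2,2]);print(g[150:186:2,334:364:2,1])
```

```text
jaw corner w2,w3 (array([ 0.53027481, -0.04659404,  0.10605746]), [np.float64(0.000494931783373111), np.float64(0.00049493178337287)])
panel corner w1,w2 (array([ 0.59685912, -0.184273  ,  0.06436743]), [np.float64(0.0008248027111731285), np.float64(0.0008248027111730918)])
tail end w1,w2 (array([ 0.37981476, -0.04586584,  0.05857621]), [np.float64(0.000482907621842895), np.float64(0.0004829076218427796)])
wood block w1,w2 ,side (array([0.41532717, 0.0427288 , 0.00440227]), [np.float64(0.00016928773664837225), np.float64(0.00016928773664843602)]) (array([0.41748445, 0.04100788, 0.01278291]), [np.float64(0.00032430199045822296), np.float64(0.0003243019904583982)])
[[146 143 147 159  72  46  20  20  33  54  54  57  52 103 174]
 [151 157 156 152  72  47   5   6  40  53  58  58  54 135 175]
 [150 155 153 154  72  43  13  10  43  55  54  59  54 157 179]
 [159 158 154 147  73  42  18  14  43  57  57  54  74 166 181]
 [150 148 145 138  75  40  11  15  48  56  59  54  95 182 179]
 [142 140 148 135  75  32  22  17  50  59  56  51 109 155 162]
 [140 147 155 147  76  27   8  14  48  57  56  55 
[... 1141 characters left out ...]
6 165]
 [181 177 169 179 130  31  78  28  52  55  42  44 145 182 172]
 [173 181 173 175 168 179 142  44  54  51  41  68 155 188 165]
 [182 181 180 168 182 169 182 114  51  66 117 165 165 152 150]
 [183 178 193 205 177 174 178 165 155 156 190 184 149 141 141]
 [176 178 191 182 174 188 166 183 166 170 166 153 143 140 136]
 [180 171 177 175 179 185 171 197 162 168 184 139 138 141 141]
 [173 162 194 188 166 171 165 161 170 170 163 141 136 132 140]
 [173 171 169 168 176 190 177 178 211 139  56  79  24  17 106]
 [194 188 188 166 170 168 200 189 101  18  18  19  19  21  42]
 [ 12  57 135 171 183 188 165 192 124  12  12  18  12  11  33]
 [ 21   5  16  85 180 190 167 175 107  20  12   5  26  20  10]]
```

```bash
python3 - <<'E'
from h import *
s2=dict(np.load("st2.npz"));s3=dict(np.load("st3.npz"))
for z in (0,-.01,-.02,-.03,-.04,-.05):
  for n,s,o in(("w2",s2,.045),("w3",s3,.0049)):
    R=Ro.from_quat(s["orientation"]).as_matrix()
    print(z,n,[proj("wrist",s["eef_pos"]+R@[x,y*o,z],s).round(0).tolist() for x in(.01,-.01) for y in(-1,1)])
E
python3 - <<'E'
import cv2
w=cv2.imread("pics/w2.png")
v=cv2.cvtColor(w,cv2.COLOR_BGR2HSV)
print(v[236:270:2,186:216:2,2])
E
```

```text
0 w2 [[218.0, 218.0], [349.0, 219.0], [220.0, 245.0], [348.0, 246.0]]
0 w3 [[277.0, 219.0], [291.0, 219.0], [277.0, 246.0], [291.0, 246.0]]
-0.01 w2 [[215.0, 223.0], [352.0, 223.0], [217.0, 251.0], [350.0, 251.0]]
-0.01 w3 [[276.0, 223.0], [291.0, 223.0], [276.0, 252.0], [291.0, 252.0]]
-0.02 w2 [[212.0, 228.0], [355.0, 229.0], [214.0, 257.0], [353.0, 257.0]]
-0.02 w3 [[276.0, 229.0], [292.0, 229.0], [276.0, 258.0], [291.0, 258.0]]
-0.03 w2 [[209.0, 234.0], [359.0, 234.0], [211.0, 264.0], [356.0, 264.0]]
-0.03 w3 [[275.0, 235.0], [292.0, 235.0], [276.0, 265.0], [292.0, 265.0]]
-0.04 w2 [[205.0, 240.0], [362.0, 240.0], [208.0, 271.0], [359.0, 272.0]]
-0.04 w3 [[275.0, 241.0], [292.0, 241.0], [275.0, 273.0], [292.0, 273.0]]
-0.05 w2 [[201.0, 247.0], [367.0, 247.0], [204.0, 279.0], [363.0, 280.0]]
-0.05 w3 [[274.0, 248.0], [293.0, 248.0], [275.0, 281.0], [292.0, 281.0]]
[[76 78 77 77 77 77 76 77 79 79 80 78 77 75 73]
 [76 77 75 77 79 82 79 77 75 75 75 78 81 80 76]
 [77 75 77 75 74 76 80 74 74 72 72 76 75 79 80]
 [75 76 75 70 72 70 69 48 35 35 49 75 76 74 79]
 [76 72 66 61 54 60 49 15 19 20 34 77 80 75 74]
 [61 56 56 60 55 51 28 17 17 13 28 72 79 79 79]
 [57 57 56 57 54 37 17  8 19 11 26 71 77 77 82]
 [56 58 53 50 46 17 14 16  7 11 15 70 79 77 75]
 [48 49 43 42 19 10 14 11 19  9 13 63 71 76 78]
 [45 45 47 34 15 13 14 15  4 13  7 66 73 70 71]
 [45 45 43 15 13 14 14 13 14 10  1 55 73 71 68]
 [47 46 32  5 17 15  9 16  7 13 10 49 72 68 68]
 [49 39 11  6 11 12 15 15 13 16 14 46 73 70 66]
 [43 15 16  9  6 14  7  4 14  9 11 35 70 73 64]
 [29 11 12 13 11 10  2  9  9 11 10 33 72 70 68]
 [15 13  2  6 10  6  2  5 10  7  9 27 67 74 65]
 [14 12 18 14  8 17 10 11 14 15 10 20 68 72 68]]
```

The reported TCP lies about 35 mm beyond the visible fingertips; the views and the side camera agree on this. I'll measure it by touching the jaw top with the fingers nearly shut.

>>> play_rows([
  {"delta_pos": [0,-1.6,0],"twist": [0,0,0],"gripper": 0.5},
  {"delta_pos": [0,-3.15,0],"twist": [0,0,0],"gripper": 0.5},
  {"delta_pos": [0,-3.15,0.6],"twist": [0,0,0],"gripper": 0.5},
  {"delta_pos": [0,-3.15,0.8],"twist": [0,0,0],"gripper": 0.5},
])

```text
clock: 5.1
eef_pos: [0.5213, -0.0602, 0.08]
orientation: [0.738, 0.675, -0.0, 0.0]
contact_force: [-0.3, 0.1, -0.0]
opening: 0.005
gripper_force: 0.0
```

>>> play_rows([
  {"delta_pos": [0,0,0.2],"twist": [0,0,0],"gripper": 0.5},
  {"delta_pos": [0,0,0.2],"twist": [0,0,0],"gripper": 0.5},
])

```text
clock: 5.3
eef_pos: [0.5216, -0.0598, 0.0779]
orientation: [0.738, 0.675, 0.0, -0.0]
contact_force: [-0.8, -0.7, 0.1]
opening: 0.0046
gripper_force: 0.0
```

>>> play_rows([
  {"delta_pos": [0,0,0.2],"twist": [0,0,0],"gripper": 0.5},
  {"delta_pos": [0,0,0.2],"twist": [0,0,0],"gripper": 0.5},
])

```text
clock: 5.5
eef_pos: [0.5212, -0.0598, 0.076]
orientation: [0.738, 0.675, -0.0, -0.0]
contact_force: [-0.1, 0.5, -0.4]
opening: 0.0046
gripper_force: 0.0
```

>>> play_rows([
  {"delta_pos": [0,0,0.2],"twist": [0,0,0],"gripper": 0.5},
  {"delta_pos": [0,0,0.2],"twist": [0,0,0],"gripper": 0.5},
])

```text
clock: 5.7
eef_pos: [0.5211, -0.0599, 0.074]
orientation: [0.738, 0.675, -0.0, -0.0]
contact_force: [-0.7, -0.7, -0.6]
opening: 0.0052
gripper_force: 0.0
```

>>> play_rows([
  {"delta_pos": [0,0,0.2],"twist": [0,0,0],"gripper": 0.5},
  {"delta_pos": [0,0,0.2],"twist": [0,0,0],"gripper": 0.5},
])

```text
clock: 5.9
eef_pos: [0.521, -0.0599, 0.0721]
orientation: [0.738, 0.675, -0.0, -0.0]
contact_force: [0.1, -0.2, 0.6]
opening: 0.0047
gripper_force: 0.0
```

>>> play_rows([
  {"delta_pos": [0,0,0.2],"twist": [0,0,0],"gripper": 0.5},
  {"delta_pos": [0,0,0.2],"twist": [0,0,0],"gripper": 0.5},
])

```text
clock: 6.1
eef_pos: [0.521, -0.0599, 0.07]
orientation: [0.738, 0.675, -0.0, -0.0]
contact_force: [-0.3, -0.1, 0.2]
opening: 0.0052
gripper_force: 0.0
```

>>> play_rows([
  {"delta_pos": [0,0,0.2],"twist": [0,0,0],"gripper": 0.5},
  {"delta_pos": [0,0,0.2],"twist": [0,0,0],"gripper": 0.5},
])

```text
clock: 6.3
eef_pos: [0.5221, -0.0599, 0.0691]
orientation: [0.738, 0.675, 0.0, 0.001]
contact_force: [0.2, 0.4, 6.0]
opening: 0.0049
gripper_force: 2.9
```

Contact came at a reported z of 0.069, so the real tips sit 36 mm behind the reported TCP. Now the jaw grip with that offset.

>>> play_rows([
  {"delta_pos": [0,0,-0.6],"twist": [0,0,0],"gripper": 3.6},
  {"delta_pos": [0,0,-0.6],"twist": [0,0,0],"gripper": 3.6},
  {"delta_pos": [0,0,-0.6],"twist": [0,0,0],"gripper": 3.6},
  {"delta_pos": [0,0,-0.6],"twist": [0,0,0],"gripper": 3.6},
  {"delta_pos": [0,0,-0.6],"twist": [0,0,0],"gripper": 3.6},
])

```text
clock: 6.8
eef_pos: [0.521, -0.0599, 0.0741]
orientation: [0.738, 0.675, -0.0, -0.0]
contact_force: [-0.0, -0.6, 0.3]
opening: 0.036
gripper_force: 0.0
```

>>> play_rows([
  {"delta_pos": [0,0,0.7],"twist": [0,0,0],"gripper": 3.6},
  {"delta_pos": [0,0,1.4],"twist": [0,0,0],"gripper": 3.6},
  {"delta_pos": [0,0,2.1],"twist": [0,0,0],"gripper": 3.6},
  {"delta_pos": [0,0,2.6],"twist": [0,0,0],"gripper": 3.6},
  {"delta_pos": [0,0,2.6],"twist": [0,0,0],"gripper": 1},
])

```text
clock: 7.3
eef_pos: [0.5204, -0.0597, 0.0472]
orientation: [0.738, 0.675, -0.001, -0.001]
contact_force: [1.0, 0.1, 0.3]
opening: 0.03
gripper_force: 0.0
```

>>> play_rows([
  {"delta_pos": [0,0,0],"twist": [0,0,0],"gripper": 1},
  {"delta_pos": [0,0,0],"twist": [0,0,0],"gripper": 1},
  {"delta_pos": [0,0,0],"twist": [0,0,0],"gripper": 1},
  {"delta_pos": [0,0,0],"twist": [0,0,0],"gripper": 1},
])

```text
clock: 7.7
eef_pos: [0.521, -0.0597, 0.0482]
orientation: [0.738, 0.675, -0.0, -0.0]
contact_force: [-0.6, 0.5, -2.4]
opening: 0.018
gripper_force: 30.0
```

>>> play_rows([
  {"delta_pos": [0,0.8,0],"twist": [0,0,0],"gripper": 1},
  {"delta_pos": [0,1.6,0],"twist": [0,0,0],"gripper": 1},
  {"delta_pos": [0,2.4,0],"twist": [0,0,0],"gripper": 1},
  {"delta_pos": [0,3.15,0],"twist": [0,0,0],"gripper": 1},
  {"delta_pos": [0,3.15,0],"twist": [0,0,0],"gripper": 1},
])

```text
clock: 8.2
eef_pos: [0.5547, -0.0629, 0.0482]
orientation: [0.738, 0.675, 0.001, 0.001]
contact_force: [2.4, -0.4, -3.6]
opening: 0.0179
gripper_force: 30.0
```

Run:
```python
from h import *
s=ctrl.observe();print(s['eef_pos'],s['opening'],s['contact_force'],(s['eef_pos']-J0)@ex,(s['eef_pos']-J0)@ey, s['joint_pos'].round(2))
b=eyes.read_camera("side");cv2.imwrite("pics/side4.png",b)
```

```text
[ 0.55465504 -0.0628882   0.04824526] 0.017902489131676764 [ 2.4342855  -0.36145022 -3.57718029] 0.03388686392490753 0.00011297562061197801 [ 0.49  0.56 -0.56  1.9   0.41  0.79 -0.38]
```

>>> play_rows([
  {"delta_pos": [0,0,0],"twist": [0,0,0],"gripper": 1},
  {"delta_pos": [0,0,0],"twist": [0,0,0],"gripper": 1},
])

```text
clock: 8.45
eef_pos: [0.5531, -0.0628, 0.0483]
orientation: [0.738, 0.675, 0.0, 0.0]
contact_force: [3.1, -0.4, -3.6]
opening: 0.0172
gripper_force: 30.0
```

>>> play_rows([
  {"delta_pos": [0,0,0],"twist": [0,0,0],"gripper": 4},
  {"delta_pos": [0,0,0],"twist": [0,0,0],"gripper": 4},
  {"delta_pos": [0,0,0],"twist": [0,0,0],"gripper": 4},
  {"delta_pos": [0,0,-4],"twist": [0,0,0],"gripper": 4},
  {"delta_pos": [0,0,-8],"twist": [0,0,0],"gripper": 4},
])

```text
clock: 8.95
eef_pos: [0.5513, -0.0624, 0.1284]
orientation: [0.738, 0.675, -0.001, -0.001]
contact_force: [0.3, -0.2, -0.3]
opening: 0.0398
gripper_force: 0.0
```

```bash
cat >> h.py <<'E'
JW=np.array([.5531,-.0628,.1055]);MOUTH=np.array([*(JW-.013*ex+.011*ey)[:2],.046])
def pinR(th):
    c,s=np.cos(np.radians(th)),np.sin(np.radians(th));q=np.sqrt(3)/2
    px=np.array([q*c,q*s,.5]);n=np.array([-.5*c,-.5*s,q]);return np.c_[px,np.cross(-n,px),-n]
E
python3 -c "
from h import *
R=pinR(63.4);n=-R[:,2];G=np.array([.467,.324,.056])+.021*R[:,0]
s=ctrl.observe();print(delta(R,G+.10*n,s),delta(R,G+.04*n,s))"
```

```text
(array([ 34.78, -13.  ,  -2.41]), array([-5.81, 29.65, 20.97])) (array([ 37.57, -11.88,   2.78]), array([-5.81, 29.65, 20.97]))
```

>>> play_rows([
  {"delta_pos": [4,-1.4,-2],"twist": [-0.7,3.7,2.6],"gripper": 6},
  {"delta_pos": [8,-2.8,-4],"twist": [-1.45,7.4,5.2],"gripper": 6},
  {"delta_pos": [12.5,-4.5,-5],"twist": [-2.2,11.1,7.9],"gripper": 6},
  {"delta_pos": [17,-6.2,-5],"twist": [-2.9,14.8,10.5],"gripper": 6},
  {"delta_pos": [21.5,-8,-5],"twist": [-3.6,18.5,13.1],"gripper": 6},
])

```text
clock: 9.45
eef_pos: [0.4919, 0.1601, 0.1791]
orientation: [0.8, 0.577, 0.141, -0.085]
contact_force: [0.5, 0.3, 0.1]
opening: 0.0603
gripper_force: 0.0
```

```bash
python3 -c "
from h import *
R=pinR(63.4);n=-R[:,2];G=np.array([.467,.324,.056])+.021*R[:,0]
s=ctrl.observe();print(delta(R,G+.08*n,s),s['joint_pos'].round(2))"
```

```text
(array([10.56, -8.03,  7.97]), array([-1.89, 10.99,  7.82])) [ 0.56  0.26 -0.84  2.05 -0.11  0.72 -0.49]
```

>>> play_rows([
  {"delta_pos": [3.5,-2.5,1.5],"twist": [-0.6,3.6,2.6],"gripper": 6},
  {"delta_pos": [7,-5,3],"twist": [-1.2,7.2,5.2],"gripper": 6},
  {"delta_pos": [10.5,-8,5],"twist": [-1.9,11,7.8],"gripper": 6},
  {"delta_pos": [10.5,-8,8],"twist": [-1.9,11,7.8],"gripper": 6},
  {"delta_pos": [10.5,-8,8],"twist": [-1.9,11,7.8],"gripper": 6},
])

```text
clock: 9.95
eef_pos: [0.4537, 0.3035, 0.132]
orientation: [0.821, 0.511, 0.216, -0.137]
contact_force: [-0.4, -0.6, 0.1]
opening: 0.0604
gripper_force: 0.0
```

Run:
```python
from h import *
s=ctrl.observe();np.savez("st5.npz",eef_pos=s['eef_pos'],orientation=s['orientation'])
w=eyes.read_camera("wrist");cv2.imwrite("pics/w5.png",w)
R=pinR(63.4);O=np.array([.467,.324,.056]);print([proj("wrist",O+R[:,0]*d,s).round(1) for d in(-.046,0,.044)])
```

```text
[array([286.8, 265.1]), array([287.2, 220.9]), array([287.5, 174.3])]
```

View pics/w5.png

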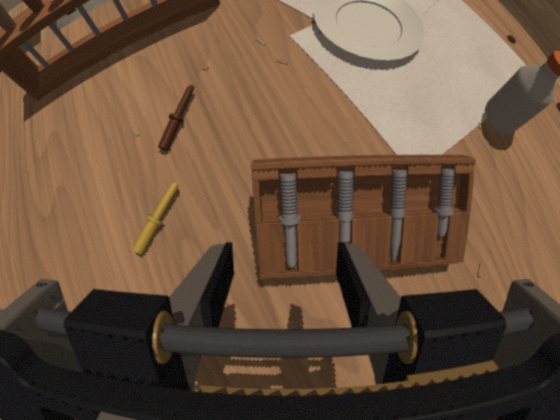

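The pin is the leftmost piece: collar at (290,219), grip end at (288,172), nose at (292,268). The short pin is the rightmost. Now to measure it.

Run:
```python
from h import *
st=dict(np.load("st5.npz"));a=cv2.imread("pics/w5.png");g=cv2.cvtColor(a,cv2.COLOR_BGR2HSV)
m=(g[...,1]<60)
for r in range(166,274,3):
    c=np.where(m[r,272:308])[0]+272
    if len(c): print(r,c.min(),c.max(),round(c.mean(),1),len(c))
R=pinR(63.4);n=R[:,2]
def onslope(u,v,P0):
    o,d=ray("wrist",u,v,st);return o+d*(((P0-o)@n)/(d@n))
P0=np.array([.467,.324,.056])
for P0 in(P0,):
  q=[onslope(u,v,P0) for u,v in((288.3,172),(290.2,219),(292.2,268))]
  print(q); d=q[0]-q[2];print(np.degrees(np.arctan2(d[1],d[0])),np.linalg.norm(d))
```

```text
175 280 295 287.5 16
178 280 295 287.5 16
181 281 295 288.0 15
184 281 295 288.0 15
187 281 295 288.0 15
190 281 295 288.0 15
193 281 295 288.0 15
196 282 295 288.5 14
199 282 295 288.5 14
202 282 295 288.5 14
205 282 295 288.5 14
208 282 296 289.0 15
211 282 296 289.0 15
214 282 296 289.0 15
217 279 299 289.0 21
220 279 299 289.0 21
223 282 297 289.5 16
226 285 294 289.5 10
229 285 294 289.5 10
232 285 295 290.0 11
235 285 295 290.0 11
238 286 295 290.5 10
241 286 295 290.5 10
244 286 295 290.5 10
247 286 295 290.5 10
250 286 295 290.5 10
253 286 296 291.0 11
256 286 295 290.5 10
259 287 296 291.5 10
262 287 295 291.0 9
265 288 294 291.0 7
[array([0.48553525, 0.35939888, 0.07906594]), array([0.47024848, 0.32419904, 0.05694253]), array([0.4527082 , 0.28357121, 0.03143441])]
66.59141922182526 0.0953740673013929
```

Run:
```python
from h import *
st=dict(np.load("st5.npz"));a=cv2.imread("pics/w5.png");g=cv2.cvtColor(a,cv2.COLOR_BGR2HSV)
m=(g[...,1]<60)
for r in range(200,224,2):
    c=np.where(m[r,428:462])[0]+428
    if len(c): print(r,c.min(),c.max(),len(c))
for r in range(212,226): 
    c=np.where(m[r,272:308])[0]; print(r,len(c),end='; ')
A=onz("wrist",289.2,218.7,.057,st);B=onz("wrist",445,211,.057,st)
d=A-B;print(A,B,np.linalg.norm(d),"theta",np.degrees(np.arctan2(d[1],d[0]))-90)
th=np.degrees(np.arctan2(d[1],d[0]))-90
for t in(th,66,65,64):
    R=pinR(t);O=A-.002*R[:,0];print(t,O,[proj("wrist",O+R[:,0]*x,st).round(1).tolist() for x in(-.046,-.02,0.002,.02,.044)])
s=ctrl.observe();print(s['eef_pos'])
```

```text
200 439 450 12
202 439 450 12
204 438 450 13
206 438 450 13
208 435 451 17
210 435 452 18
212 436 452 17
214 439 451 13
216 439 448 10
218 440 447 8
220 440 447 8
222 439 447 9
212 14; 213 15; 214 15; 215 16; 216 20; 217 21; 218 21; 219 20; 220 21; 221 20; 222 19; 223 16; 224 13; 225 10; [0.4695348  0.32485457 0.057     ] [0.61495218 0.26126476 0.057     ] 0.15871319447913143 theta 66.38064467528457
66.38064467528457 [0.46884084 0.32326761 0.056     ] [[290.9, 264.9], [290.0, 240.6], [289.2, 218.7], [288.5, 200.0], [287.5, 174.2]]
66 [0.46883031 0.32327226 0.056     ] [[290.7, 265.0], [289.9, 240.6], [289.2, 218.7], [288.6, 200.0], [287.7, 174.2]]
65 [0.46880281 0.32328479 0.056     ] [[289.9, 265.0], [289.6, 240.6], [289.2, 218.7], [288.9, 200.0], [288.4, 174.2]]
64 [0.46877552 0.32329781 0.056     ] [[289.2, 265.0], [289.2, 240.6], [289.2, 218.7], [289.2, 200.0], [289.2, 174.2]]
[0.4554759  0.30293697 0.13348622]
```

```bash
cat >> h.py <<'E'
PR=pinR(66.3);PO=np.array([.4688,.3233,.056]);PG=PO+.021*PR[:,0]
E
python3 -c "
from h import *
s=ctrl.observe();n=-PR[:,2]
for k in(.01,-.048):print(delta(PR,PG+k*n,s))"
```

```text
(array([0.35, 0.25, 6.92]), array([ 1.12,  0.23, -2.34]))
(array([ 0.37,  0.14, 12.71]), array([ 1.12,  0.23, -2.34]))
```

>>> play_rows([
  {"delta_pos": [0.35,0.2,2],"twist": [1.1,0.2,-2.3],"gripper": 3.2},
  {"delta_pos": [0.35,0.2,5],"twist": [1.1,0.2,-2.3],"gripper": 3.2},
  {"delta_pos": [0.35,0.2,7],"twist": [1.1,0.2,-2.3],"gripper": 3.2},
  {"delta_pos": [0.35,0.2,8.5],"twist": [1.1,0.2,-2.3],"gripper": 3.2},
  {"delta_pos": [0.35,0.2,8.5],"twist": [1.1,0.2,-2.3],"gripper": 3.2},
])

```text
clock: 10.5
eef_pos: [0.4803, 0.3417, 0.0623]
orientation: [0.81, 0.526, 0.217, -0.141]
contact_force: [-1.0, -0.2, 0.8]
opening: 0.0317
gripper_force: 0.0
```

```bash
python3 -c "
from h import *
s=ctrl.observe();n=-PR[:,2]
print(delta(PR,PG-.048*n,s),s['opening'])"
```

```text
(array([-0.08, -0.33,  4.27]), array([ 0.16, -0.04, -0.21])) 0.0317353277636126
```

>>> play_rows([
  {"delta_pos": [-0.1,-0.3,1],"twist": [0.1,0,-0.2],"gripper": 3.2},
  {"delta_pos": [-0.1,-0.3,2],"twist": [0.1,0,-0.2],"gripper": 3.2},
  {"delta_pos": [-0.1,-0.3,2],"twist": [0.1,0,-0.2],"gripper": 3.2},
])

```text
clock: 10.8
eef_pos: [0.4817, 0.3515, 0.0457]
orientation: [0.809, 0.528, 0.218, -0.141]
contact_force: [-0.3, 0.8, 0.4]
opening: 0.0319
gripper_force: 0.0
```

```bash
python3 -c "
from h import *
s=ctrl.observe();n=-PR[:,2]
print(delta(PR,PG-.048*n,s),s['opening'])
w=eyes.read_camera('wrist');cv2.imwrite('pics/w6.png',w)
R=PR
print([proj('wrist',PO+R[:,0]*x,s).round(1).tolist() for x in(-.046,0.002,.02,.044)])
g=cv2.cvtColor(w,cv2.COLOR_BGR2HSV);print(g[180:290:5,262:312:3,2])
"
```

```text
(array([-0.08, -0.06,  2.36]), array([ 0.16, -0.14, -0.  ])) 0.0318645805013501
[[282.6, 334.8], [282.4, 276.2], [282.4, 250.7], [282.3, 213.7]]
[[158 158 154 146 138 136 140 142 146 146 149 144 140 152 156 148 147]
 [139 154 156 149 139 134 132 138 140 145 146 147 139 140 148 148 142]
 [100  97  96  97  98  98  95 101  99  96  99  98  98  98  95  98  99]
 [111 113 111 114 113 111 114 113 114 114 113 114 113 113 116 115 116]
 [118 114 116 117  90 118 116 118 114 117 105 117 119 100 118 117 116]
 [ 89  86  86  83  86  82  81  81  81  82  81  79  77  79  77  75  80]
 [122 123  85  52  54  55  53  53  57  54  58  57 101 112 106 110 110]
 [120 120  88  82 108 109 109 111 111 111 109  66 105 113 111 113 111]
 [ 97  94  71  61  88 103 117 119 120 118 105  57  88  93  90  90  87]
 [ 52  50  55  39  59  94 109 109 110  87  55  52  54  58  56  52  53]
 [ 55  53  52  41  64  95 110 112 109  95  55  56  55  58  55  57  52]
 [ 56 102  70  42  67  97 112 116 113 103  65  58  60  57  57  59  56]
 [ 98  88  52  35  71 100 111 118 113 102  63  95  98 103 102 104  96]
 [103 100  56  42  70  94 113 117 112 103  65  91  99  99  97  99  98]
 [110 108  78  47  70  96 113 117 113 103  62  99 108 107 108 109 107]
 [113 106  59  44  57  92 112 112 115 100  61 104 113 111 110 112 112]
 [110 109  66  41  52  89 112 113 110  90  62 101 108 109 107 109 111]
 [107 109  89  51  55  81 104 114 104  85  59 102  97  67 101 107 106]
 [104 104  65  63  53  74 101 101  96  84  69 105  95  55  52  53  50]
 [110 109 106  95  86 102 116 122 120 116 102 110 101  58  52  53  51]
 [ 93  95  74  92 104 108 114 113 112 110 109 103  86  52  51  48  46]
 [ 97  99  94  89  99 110 115 120 119 117 105  94 101  60  56  59  53]]
```

>>> play_rows([
  {"delta_pos": [-0.05,0,0.8],"twist": [0.1,-0.1,0],"gripper": 3.2},
  {"delta_pos": [-0.05,0,1.6],"twist": [0.1,-0.1,0],"gripper": 3.2},
  {"delta_pos": [-0.05,0,2.3],"twist": [0.1,-0.1,0],"gripper": 3.2},
  {"delta_pos": [-0.05,0,2.3],"twist": [0.1,-0.1,0],"gripper": 3.2},
])

```text
clock: 11.25
eef_pos: [0.4883, 0.3607, 0.0258]
orientation: [0.809, 0.527, 0.218, -0.14]
contact_force: [5.7, -0.1, -1.7]
opening: 0.0319
gripper_force: 2.4
```

>>> play_rows([
  {"delta_pos": [0,0,0],"twist": [0,0,0],"gripper": 0.8},
  {"delta_pos": [0,0,0],"twist": [0,0,0],"gripper": 0.8},
  {"delta_pos": [0,0,0],"twist": [0,0,0],"gripper": 0.8},
  {"delta_pos": [0,0,0],"twist": [0,0,0],"gripper": 0.8},
  {"delta_pos": [0,0,0],"twist": [0,0,0],"gripper": 0.8},
])

```text
clock: 11.75
eef_pos: [0.4838, 0.3619, 0.0246]
orientation: [0.808, 0.529, 0.216, -0.142]
contact_force: [-1.9, -2.8, 6.4]
opening: 0.0127
gripper_force: 30.0
```

```bash
python3 -c "
from h import *
s=ctrl.observe();n=-PR[:,2];print(delta(PR,PG-.048*n,s),s['opening'],s['contact_force'],s['gripper_force'])"
```

```text
(array([0.09, 0.18, 0.01]), array([-0.08,  0.07,  0.11])) 0.012737681430211834 [-1.89172546 -2.81905386  6.35612307] 29.997164011001587
```

Gripped at 30 N. Lifting square to the slope.

>>> play_rows([
  {"delta_pos": [0,0,-1],"twist": [0,0,0],"gripper": 0.8},
  {"delta_pos": [0,0,-2.5],"twist": [0,0,0],"gripper": 0.8},
  {"delta_pos": [0,0,-5],"twist": [0,0,0],"gripper": 0.8},
  {"delta_pos": [0,0,-8],"twist": [0,0,0],"gripper": 0.8},
  {"delta_pos": [0,0,-11],"twist": [0,0,0],"gripper": 0.8},
])

```text
clock: 12.25
eef_pos: [0.4609, 0.3109, 0.1198]
orientation: [0.808, 0.529, 0.215, -0.141]
contact_force: [0.1, 0.2, -0.2]
opening: 0.0132
gripper_force: 30.0
```

Run:
```python
from h import *
s=ctrl.observe();print(s['opening'],s['gripper_force'],s['contact_force'])
np.savez("st7.npz",eef_pos=s['eef_pos'],orientation=s['orientation'])
w=eyes.read_camera("wrist");b=eyes.read_camera("side");cv2.imwrite("pics/w7.png",w);cv2.imwrite("pics/side7.png",b)
p=proj("side",s['eef_pos']).astype(int);print(p)
c=b[max(p[1]-60,0):p[1]+40,p[0]-50:p[0]+50]
cv2.imwrite("pics/v7.png",np.hstack([w[150:400,140:420],cv2.resize(c,(int(c.shape[1]*2.5),250))[:, :]]))
print(delta(RC,np.array([*(MOUTH+.12*ey)[:2],.16]),s))
```

```text
0.013222139583151727 29.995161294937134 [ 0.10115759  0.21479366 -0.20332738]
[252 258]
(array([-14.09,  18.03, -12.72]), array([  4.7 , -29.57, -17.9 ]))
```

View pics/v7.png

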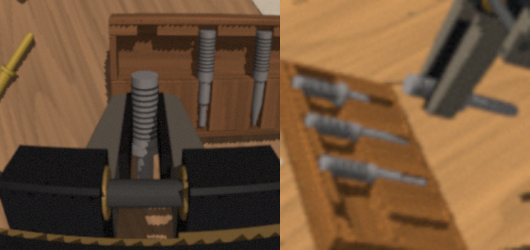

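v7 shows the pin held: its grip end is at wrist (285,225), its nose at side (297,242), and the other pieces are still in their pockets. I'll check where it sits in the tool.

Run:
```python
from h import *
st=dict(np.load("st7.npz"));R=Ro.from_quat(st["orientation"]).as_matrix()
for z in(-.044,-.048,-.052):
  f=lambda x:st["eef_pos"]+R@[x,0,z]
  print(z,"end",proj("wrist",f(.024),st).round(1),proj("side",f(.024)).round(1),"collar",proj("wrist",f(-.018),st).round(1),"tip",proj("side",f(-.066)).round(1))
b=cv2.cvtColor(cv2.imread("pics/side7.png"),cv2.COLOR_BGR2HSV);print(b[232:250:1,284:304,1])
w=cv2.cvtColor(cv2.imread("pics/w7.png"),cv2.COLOR_BGR2HSV)
for r in list(range(216,250,3))+list(range(285,345,3)):
    c=np.where((w[r,262:310,1]<45)&(w[r,262:310,2]>75))[0]+262; print(r,(c.min(),c.max()) if len(c) else None,end=' ')
```

```text
-0.044 end [282.9 221.7] [252.3 235.3] collar [283.  289.5] tip [295.4 245.8]
-0.048 end [282.8 224.1] [253.3 233.4] collar [282.9 293. ] tip [296.5 244. ]
-0.052 end [282.8 226.7] [254.4 231.5] collar [282.9 296.7] tip [297.5 242.3]
[[140 141 138 138 139 139 140 136 137 140 140 142 144 142 144 139 142 136
  139 141]
 [143 135 143 142 140 141 139 138 140 143 140 140 138 140 136 141 141 141
  141 141]
 [140 139 142 138 140 141 142 142 142 140 138 143 143 142 138 135 136 137
  138 140]
 [139 141 139 138 143 137 143 142 140 135 139 137 139 139 139 144 143 140
  139 135]
 [116 129 136 138 138 140 141 139 139 138 138 143 140 138 139 142 138 141
  140 138]
 [ 48  72  88 111 121 133 130 136 138 138 143 143 139 141 138 140 141 141
  142 140]
 [  3   3  23  34  54  79  92 109 126 130 135 138 141 144 138 140 138 140
  140 142]
 [ 11  12   3  16   9   7  20  43  63  81 102 122 133 141 138 139 139 138
  140 139]
 [  9   3   9  12   6   0   6   7  10  10  22  72 113 134 138 139 140 142
  140 136]
 [ 53  39  19  16  10  10  13   7   7   0   7   3  72 128 138 137 137 140
  138 138]
 [109 102  87  7
[... 824 characters left out ...]
34 (np.int64(273), np.int64(297)) 237 (np.int64(276), np.int64(294)) 240 (np.int64(291), np.int64(297)) 243 (np.int64(277), np.int64(293)) 246 (np.int64(274), np.int64(296)) 249 (np.int64(277), np.int64(292)) 285 (np.int64(276), np.int64(289)) 288 (np.int64(282), np.int64(287)) 291 (np.int64(274), np.int64(289)) 294 (np.int64(273), np.int64(287)) 297 (np.int64(273), np.int64(285)) 300 (np.int64(273), np.int64(286)) 303 (np.int64(273), np.int64(287)) 306 (np.int64(278), np.int64(284)) 309 (np.int64(279), np.int64(282)) 312 (np.int64(278), np.int64(283)) 315 (np.int64(278), np.int64(283)) 318 (np.int64(278), np.int64(280)) 321 None 324 None 327 None 330 None 333 None 336 None 339 None 342 None
```

>>> play_rows([
  {"delta_pos": [-2.3,3,-2.5],"twist": [0.8,-4.9,-3],"gripper": 0.8},
  {"delta_pos": [-4.7,6,-4.6],"twist": [1.6,-9.9,-6],"gripper": 0.8},
  {"delta_pos": [-7,9,-6.6],"twist": [2.3,-14.8,-9],"gripper": 0.8},
  {"delta_pos": [-9.4,12,-8.6],"twist": [3.1,-19.7,-11.9],"gripper": 0.8},
  {"delta_pos": [-11.7,15,-10.6],"twist": [3.9,-24.6,-14.9],"gripper": 0.8},
])

```text
clock: 12.85
eef_pos: [0.5382, 0.109, 0.1526]
orientation: [0.755, 0.655, 0.036, -0.023]
contact_force: [0.1, 0.4, -1.2]
opening: 0.0132
gripper_force: 30.0
```

Run:
```python
from h import *
s=ctrl.observe();print(delta(RC,np.array([*(MOUTH+.105*ey)[:2],.08]),s),s['opening'])
```

```text
(array([-5.87,  1.94,  6.81]), array([ 0.79, -4.83, -2.87])) 0.01316102732162653
```

>>> play_rows([
  {"delta_pos": [-2.9,1,2],"twist": [0.8,-4.8,-2.9],"gripper": 0.8},
  {"delta_pos": [-5.8,1.9,4],"twist": [0.8,-4.8,-2.9],"gripper": 0.8},
  {"delta_pos": [-5.8,1.9,6.8],"twist": [0.8,-4.8,-2.9],"gripper": 0.8},
  {"delta_pos": [-5.8,1.9,6.8],"twist": [0.8,-4.8,-2.9],"gripper": 0.8},
])

```text
clock: 13.25
eef_pos: [0.5466, 0.0559, 0.076]
orientation: [0.74, 0.673, -0.002, -0.003]
contact_force: [0.2, 1.0, -1.4]
opening: 0.0132
gripper_force: 30.0
```

Run:
```python
from h import *
s=ctrl.observe();print(s['eef_pos'],delta(RC,np.array([*(MOUTH+.085*ey)[:2],-.0055]),s),s['opening'],s['joint_pos'].round(2))
b=eyes.read_camera("side");w=eyes.read_camera("wrist");cv2.imwrite("pics/side8.png",b);cv2.imwrite("pics/w8.png",w);np.savez("st8.npz",eef_pos=s['eef_pos'],orientation=s['orientation'])
R=Ro.from_quat(s["orientation"]).as_matrix();f=lambda x:s["eef_pos"]+R@[x,0,-.0515]
print([proj("side",f(x)).round(1).tolist() for x in(.026,0,-.02,-.064)],"mouth",proj("side",MOUTH),"jaw",proj("side",JW))
g=cv2.cvtColor(b,cv2.COLOR_BGR2HSV)
q=proj("side",f(-.064)).astype(int);print(q);print(g[q[1]-12:q[1]+14,q[0]-22:q[0]+12:2,1])
```

```text
[0.54661856 0.0558982  0.07599933] (array([-2.18,  0.49,  8.14]), array([-0.4 , -0.12, -0.13])) 0.013218054729030374 [-0.36  0.44  0.24  1.94 -0.15  0.79 -0.12]
[[307.7, 187.5], [316.6, 183.7], [323.3, 180.9], [337.4, 174.9]] mouth [346.09392937 197.58784389] jaw [347.65266041 173.18531961]
[337 174]
[[ 52  58  32  51  82  54  39  22  17  10  52  50  57  42  62  58  61]
 [ 60  51  26  52  53  60  54  70  66   5  42  46  63  58  64  60  36]
 [ 64  30  54  56  49  54  58 119 165  74  43  53  49  68  56  50  61]
 [153  64  48  57  48  43  54 137 181 154  59  43  47  51  50  56  63]
 [112  71  38  63  40  43  40 152 173 181  85  47  34  45  52  45  42]
 [ 75  33  63  49  44  56  46 157 181 171  94  53  18  38  35  56  42]
 [ 80  57  49  64  54  49  28 163 173 172  84  53  36  46  52  57  42]
 [185  37  55  59  52  49  58 169 176 179  70  62  43  46  60  67  79]
 [ 91  41  56  49  65  41  63 167 172 178  57  61  46  48  73 109 139]
 [119  47  33  49  61  55  76 171 177 184  70  57  49  65 104 147  61]
 [ 68  51  48  75  57  54  86 174 177 173 110  47  68 129 129  78  17]
 [ 12  52  50  55
[... 348 characters left out ...]
 52  66  57  55  89  62  17  13  13  19 122  45  12  11  15]
 [ 73  71  58  49  52  53  43  36  10  14  17  80 148  25  12  10  21]
 [ 60  51  56  60  46  48  22  16  10  11  75 142 168  21  20  19  10]
 [ 15  58  42  66  45  48  18  14  22  16 106 185 149  17  24  19  14]
 [102  60  53  45  36  52  22  16  12   0  36  98 148  30   8  13  24]
 [  8  57  52  57  44  67  16  23  32  14   4  39  92  16  16  13  10]
 [ 26  54  53  46  52  65  30  15  22   0  23   4  30   8  16   9   5]
 [  6  49  57  70  60  46  24  26  31  23  13   5  16  12  21  19  10]
 [ 17  55  48  45  50  42  38   9  51  15   6  30  10  24   9  10  10]
 [ 23  59  61  63  55  45   8   0  57  30  14   7  24  20  20  14  31]]
```

>>> play_rows([
  {"delta_pos": [-0.5,0.4,3],"twist": [-0.4,0,0],"gripper": 0.8},
  {"delta_pos": [-1,0.5,6],"twist": [-0.4,0,0],"gripper": 0.8},
  {"delta_pos": [-1.6,0.5,8.1],"twist": [-0.4,0,0],"gripper": 0.8},
  {"delta_pos": [-1.6,0.5,8.1],"twist": [-0.4,0,0],"gripper": 0.8},
  {"delta_pos": [-1.6,0.5,8.1],"twist": [-0.4,0,0],"gripper": 0.8},
])

```text
clock: 13.85
eef_pos: [0.5547, 0.0406, 0.0007]
orientation: [0.739, 0.673, 0.005, 0.002]
contact_force: [0.2, -0.5, -0.0]
opening: 0.0128
gripper_force: 30.0
```

Run:
```python
from h import *
s=ctrl.observe();print(s['eef_pos'],delta(RC,np.array([*(MOUTH+.085*ey)[:2],-.0055]),s),s['opening'],s['contact_force'])
b=eyes.read_camera("side");w=eyes.read_camera("wrist");c=eyes.read_camera("scene")
for n,i in(("side9",b),("w9",w),("scene9",c)):cv2.imwrite(f"pics/{n}.png",i)
np.savez("st9.npz",eef_pos=s['eef_pos'],orientation=s['orientation'])
R=Ro.from_quat(s["orientation"]).as_matrix();f=lambda x:s["eef_pos"]+R@[x,0,-.0515]
for n in("side","scene","wrist"):print(n,[proj(n,f(x),s).round(1).tolist() for x in(.026,-.02,-.064)],"mouth",proj(n,MOUTH,s).round(1),"jaw",proj(n,JW,s).round(1))
z=lambda i,x,y,a:cv2.resize(i[y:y+a,x:x+a],(400,400),interpolation=cv2.INTER_CUBIC)
cv2.imwrite("pics/v9.png",np.hstack([z(b,300,160,66),z(w,230,160,120)]))
```

```text
[0.55470598 0.04060791 0.0007462 ] (array([-0.72, -0.52,  0.62]), array([ 0.58, -0.28, -0.12])) 0.012798012639050562 [ 0.19062443 -0.50092631 -0.02719162]
side [[309.0, 211.5], [323.6, 204.7], [336.9, 198.6]] mouth [346.1 197.6] jaw [347.7 173.2]
scene [[245.0, 221.9], [232.5, 216.2], [220.9, 211.0]] mouth [215.  208.7] jaw [207.2 191.8]
wrist [[283.4, 220.4], [283.4, 297.5], [283.5, 354.9]] mouth [277.1 378.1] jaw [299.  457.2]
```

View pics/v9.png

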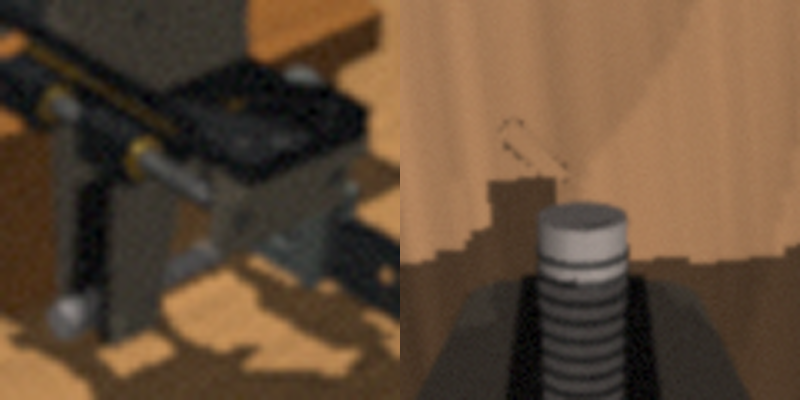

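The side view shows the pin level: grip end at (311,212), shank emerging at (332,203), and the gripper body hiding the shoe. I'll let it settle and re-measure the height.

>>> play_rows([
  {"delta_pos": [0,0,0],"twist": [0,0,0],"gripper": 0.8},
  {"delta_pos": [0,0,0],"twist": [0,0,0],"gripper": 0.8},
])

```text
clock: 14.2
eef_pos: [0.5544, 0.0402, 0.0005]
orientation: [0.74, 0.673, 0.005, 0.002]
contact_force: [0.2, -0.1, -0.3]
opening: 0.0128
gripper_force: 30.0
```

Run:
```python
from h import *
for k in range(3):
    s=ctrl.observe();print(s['eef_pos'].round(4),delta(RC,np.array([*(MOUTH+.085*ey)[:2],-.0055]),s))
    b=eyes.read_camera("side")
cv2.imwrite("pics/side10.png",b)
R=Ro.from_quat(s["orientation"]).as_matrix()
for zz in(-.048,-.0515):
  f=lambda x:s["eef_pos"]+R@[x,0,zz]
  print(zz,[proj("side",f(x)).round(1).tolist() for x in(.026,-.02,-.04,-.064)])
g=cv2.cvtColor(b,cv2.COLOR_BGR2HSV)
print(g[194:212,324:342,1]);print(g[194:212,324:342,2])
print(g[204:222,304:320,1])
```

```text
[5.544e-01 4.020e-02 5.000e-04] (array([-0.67, -0.49,  0.59]), array([ 0.58, -0.26, -0.13]))
[5.542e-01 4.010e-02 2.000e-04] (array([-0.66, -0.47,  0.57]), array([ 0.56, -0.25, -0.14]))
[0.554 0.04  0.   ] (array([-0.65, -0.45,  0.55]), array([ 0.54, -0.24, -0.15]))
-0.048 [[309.2, 213.0], [323.8, 206.2], [329.9, 203.4], [337.1, 200.1]]
-0.0515 [[309.3, 211.8], [323.9, 205.0], [330.0, 202.2], [337.2, 198.9]]
[[ 60  48  53  48  40  86 122 143 126  99  55  57  62  51  53  49  49  51]
 [ 43  68  52  58  57  83 114 143 132 148 106  56  58  43  55  46  39  32]
 [ 48  57  48  49  59 110 134 139 131 143 128  77  65  49  47  50  24  23]
 [ 41  38  53  35  63 105 137 147 131 135 126  78  61  61  44  35  16  42]
 [ 50  52  67  48  79 104 147 137 132 133 110  79  45  63  62  61  50  50]
 [ 45  49  42  49  77 119 142 148 140 104  71  56  51  66  66  49  47  35]
 [ 46  47  32  43  93 154 140 121  94  64  42  23  54  42  43  55  50  45]
 [ 52  46  54  70  92 126 105  88  47  31  24  30  38  48  68  78  95  80]
 [ 46  66  36  63  80  68  36  20  14  10   3  16  31  66 101 132 123 126]
 [ 59  52  55
[... 2520 characters left out ...]
  12  17   7  14  16  42  49]
 [136 138 138 113  52  17   8  20  21  13   6  12  16  39  37  50]
 [137 134 144 124  53  17  17  10  16  17  16   9  25  18  58  58]
 [138 139 133 121  76  36  11  14  15  32  60  78  97  48  52  60]
 [133 156 134 145 114  70  35  25  38  83 114 137 116  56  41  41]
 [155 150 144 151 141 124  81  75 102 121 150 144 137 123  96  83]
 [145 135 137 125 150 147 136 134 136 134 150 132 144 141 137 126]
 [138 144 138 140 151 139 142 143 144 146 150 151 135 141 143 141]
 [139 139 138 143 138 137 145 139 134 128 124 138 135 144 142 142]
 [140 140 140 145 141 135 143 144 138 149 140 131 134 145 137 140]
 [135 139 142 139 139 140 141 142 139 141 143 129 142 138 144 135]]
```

>>> play_rows([
  {"delta_pos": [-0.3,-0.45,0.3],"twist": [0.5,-0.2,-0.1],"gripper": 0.8},
  {"delta_pos": [-0.6,-0.45,0.3],"twist": [0.5,-0.2,-0.1],"gripper": 0.8},
  {"delta_pos": [-0.6,-0.45,0.3],"twist": [0.5,-0.2,-0.1],"gripper": 0.8},
  {"delta_pos": [-0.6,-0.45,0.3],"twist": [0.5,-0.2,-0.1],"gripper": 0.8},
])

```text
clock: 14.75
eef_pos: [0.5487, 0.034, -0.0036]
orientation: [0.739, 0.673, 0.0, -0.0]
contact_force: [-0.8, 0.2, -1.2]
opening: 0.0134
gripper_force: 30.0
```

```bash
cat > m.py <<'E'
from h import *
s=ctrl.observe();R=Ro.from_quat(s["orientation"]).as_matrix();d=s["eef_pos"]-MOUTH
c=np.array([d@ex,d@ey,d[2]])*1000
print("TCP rel mouth mm",c.round(1),"rot",delta(RC,s["eef_pos"],s)[1],"F clamp",(s['contact_force']@np.c_[ex,ey,[0,0,1]]).round(1),"open",s['opening'].__round__(4),"t",s['clock'])
E
python3 m.py; python3 -c "
from h import *
eyes.read_camera('side')"; python3 m.py
```

```text
TCP rel mouth mm [ -0.2  85.  -49.6] rot [-0.01 -0.02 -0.09] F clamp [-0.8  0.1 -1.2] open 0.0134 t 14.75
TCP rel mouth mm [ -0.1  85.2 -49.5] rot [ 0.   -0.03 -0.07] F clamp [ 0.1  0.3 -0.6] open 0.0132 t 14.8
```

>>> play_rows([
  {"delta_pos": [-0.8,0,0],"twist": [0,0,0],"gripper": 0.8},
  {"delta_pos": [-1.5,0,0],"twist": [0,0,0],"gripper": 0.8},
  {"delta_pos": [-1.9,0,0],"twist": [0,0,0],"gripper": 0.8},
  {"delta_pos": [-2.2,0,0],"twist": [0,0,0],"gripper": 0.8},
  {"delta_pos": [-2.4,0,0],"twist": [0,0,0],"gripper": 0.8},
])

```text
clock: 15.3
eef_pos: [0.5468, 0.0103, -0.0033]
orientation: [0.739, 0.674, 0.0, -0.0]
contact_force: [-0.4, 1.0, 0.9]
opening: 0.0131
gripper_force: 30.0
```

>>> play_rows([
  {"delta_pos": [0,0,0],"twist": [0,0,0],"gripper": 0.8},
])

```text
clock: 15.4
eef_pos: [0.5467, 0.0101, -0.0033]
orientation: [0.739, 0.674, 0.0, 0.0]
contact_force: [-0.1, -0.1, 2.0]
opening: 0.0126
gripper_force: 30.0
```

```bash
python3 m.py
```

```text
TCP rel mouth mm [ -0.   61.  -49.3] rot [ 0.02 -0.02 -0.07] F clamp [-0.1 -0.1  2. ] open 0.0126 t 15.4
```

>>> play_rows([
  {"delta_pos": [-0.15,0,0],"twist": [0,0,0],"gripper": 0.8},
  {"delta_pos": [-0.3,0,0],"twist": [0,0,0],"gripper": 0.8},
  {"delta_pos": [-0.3,0,0],"twist": [0,0,0],"gripper": 0.8},
])

```text
clock: 15.7
eef_pos: [0.5464, 0.0074, -0.0034]
orientation: [0.739, 0.674, 0.0, -0.0]
contact_force: [0.4, 0.2, 0.9]
opening: 0.0133
gripper_force: 30.0
```

>>> play_rows([
  {"delta_pos": [-0.15,0,0],"twist": [0,0,0],"gripper": 0.8},
  {"delta_pos": [-0.3,0,0],"twist": [0,0,0],"gripper": 0.8},
  {"delta_pos": [-0.3,0,0],"twist": [0,0,0],"gripper": 0.8},
])

```text
clock: 16.0
eef_pos: [0.5463, 0.0044, -0.0034]
orientation: [0.739, 0.674, 0.0, 0.0]
contact_force: [1.5, 1.8, 2.5]
opening: 0.0134
gripper_force: 30.0
```

```bash
python3 m.py
```

```text
TCP rel mouth mm [  0.1  55.3 -49.4] rot [ 0.04 -0.03 -0.05] F clamp [1.4 1.9 2.5] open 0.0134 t 16.0
```

>>> play_rows([
  {"delta_pos": [-0.15,0,0],"twist": [0,0,0],"gripper": 0.8},
  {"delta_pos": [-0.3,0,0],"twist": [0,0,0],"gripper": 0.8},
  {"delta_pos": [-0.3,0,0],"twist": [0,0,0],"gripper": 0.8},
])

```text
clock: 16.3
eef_pos: [0.5461, 0.0012, -0.0033]
orientation: [0.739, 0.674, 0.0, 0.0]
contact_force: [1.1, 1.7, 2.9]
opening: 0.0132
gripper_force: 30.0
```

```bash
python3 m.py
```

```text
TCP rel mouth mm [  0.2  52.1 -49.3] rot [ 0.05 -0.02 -0.06] F clamp [0.9 1.8 2.9] open 0.0132 t 16.3
```

>>> play_rows([
  {"delta_pos": [-0.15,0,-0.05],"twist": [0,0,0],"gripper": 0.8},
  {"delta_pos": [-0.3,0,-0.05],"twist": [0,0,0],"gripper": 0.8},
  {"delta_pos": [-0.45,0,-0.05],"twist": [0,0,0],"gripper": 0.8},
  {"delta_pos": [-0.6,0,-0.05],"twist": [0,0,0],"gripper": 0.8},
  {"delta_pos": [-0.6,0,-0.05],"twist": [0,0,0],"gripper": 0.8},
])

```text
clock: 16.8
eef_pos: [0.5454, -0.005, -0.0029]
orientation: [0.739, 0.673, 0.0, 0.0]
contact_force: [1.9, 1.3, 2.0]
opening: 0.013
gripper_force: 30.0
```

```bash
python3 m.py
```

```text
TCP rel mouth mm [  0.1  45.9 -48.9] rot [ 0.03 -0.01 -0.08] F clamp [1.7 1.4 2. ] open 0.013 t 16.8
```

>>> play_rows([
  {"delta_pos": [-0.2,0.03,-0.04],"twist": [0,0,0],"gripper": 0.8},
  {"delta_pos": [-0.4,0.03,-0.04],"twist": [0,0,0],"gripper": 0.8},
  {"delta_pos": [-0.6,0.03,-0.04],"twist": [0,0,0],"gripper": 0.8},
  {"delta_pos": [-0.8,0.03,-0.04],"twist": [0,0,0],"gripper": 0.8},
  {"delta_pos": [-0.8,0.03,-0.04],"twist": [0,0,0],"gripper": 0.8},
])

```text
clock: 17.3
eef_pos: [0.5448, -0.0131, -0.0025]
orientation: [0.739, 0.673, 0.0, 0.0]
contact_force: [1.9, 0.5, 1.7]
opening: 0.0127
gripper_force: 30.0
```

```bash
python3 m.py
```

```text
TCP rel mouth mm [  0.1  37.8 -48.5] rot [ 0.01 -0.01 -0.08] F clamp [1.9 0.7 1.7] open 0.0127 t 17.3
```

>>> play_rows([
  {"delta_pos": [-0.3,0.02,-0.03],"twist": [0,0,0],"gripper": 0.8},
  {"delta_pos": [-0.6,0.02,-0.03],"twist": [0,0,0],"gripper": 0.8},
  {"delta_pos": [-0.9,0.02,-0.03],"twist": [0,0,0],"gripper": 0.8},
  {"delta_pos": [-1.2,0.02,-0.03],"twist": [0,0,0],"gripper": 0.8},
  {"delta_pos": [-1.4,0.02,-0.03],"twist": [0,0,0],"gripper": 0.8},
])

```text
clock: 17.8
eef_pos: [0.5437, -0.0268, -0.0022]
orientation: [0.739, 0.673, 0.0, -0.0]
contact_force: [2.7, 2.8, 2.7]
opening: 0.0128
gripper_force: 30.0
```

>>> play_rows([
  {"delta_pos": [-0.1,0,0],"twist": [0,0,0],"gripper": 0.8},
  {"delta_pos": [-0.2,0,0],"twist": [0,0,0],"gripper": 0.8},
])

```text
clock: 18.0
eef_pos: [0.5435, -0.0284, -0.0022]
orientation: [0.739, 0.674, 0.0, -0.0]
contact_force: [3.1, 3.5, 2.9]
opening: 0.0131
gripper_force: 30.0
```

>>> play_rows([
  {"delta_pos": [-0.1,0,0],"twist": [0,0,0],"gripper": 0.8},
  {"delta_pos": [-0.2,0,0],"twist": [0,0,0],"gripper": 0.8},
])

```text
clock: 18.2
eef_pos: [0.5435, -0.0301, -0.0022]
orientation: [0.739, 0.674, 0.0, -0.0]
contact_force: [3.2, 5.2, 3.8]
opening: 0.0129
gripper_force: 30.0
```

```bash
python3 m.py
```

```text
TCP rel mouth mm [  0.4  20.7 -48.2] rot [ 0.02 -0.06 -0.04] F clamp [2.7 5.5 3.8] open 0.0129 t 18.2
```

>>> play_rows([
  {"delta_pos": [-0.1,0.03,-0.05],"twist": [0,0,0],"gripper": 0.8},
  {"delta_pos": [-0.2,0.03,-0.05],"twist": [0,0,0],"gripper": 0.8},
])

```text
clock: 18.4
eef_pos: [0.5435, -0.0301, -0.0019]
orientation: [0.739, 0.674, 0.001, -0.001]
contact_force: [2.8, 9.2, 1.9]
opening: 0.013
gripper_force: 30.0
```

>>> play_rows([
  {"delta_pos": [-0.1,0,0],"twist": [0,0,0],"gripper": 0.8},
  {"delta_pos": [-0.2,0,0],"twist": [0,0,0],"gripper": 0.8},
])

```text
clock: 18.6
eef_pos: [0.5435, -0.0301, -0.0019]
orientation: [0.738, 0.674, 0.002, -0.002]
contact_force: [3.3, 12.5, 0.8]
opening: 0.013
gripper_force: 30.0
```

```bash
python3 m.py
```

```text
TCP rel mouth mm [  0.4  20.7 -47.9] rot [-0.02 -0.28  0.08] F clamp [ 2.1 12.8  0.8] open 0.013 t 18.6
```

It stopped hard at 13 N, as expected for the collar being home. Relieve the push, release, lift off and check.

>>> play_rows([
  {"delta_pos": [0.35,0,0],"twist": [0,0,0],"gripper": 0.8},
  {"delta_pos": [0.35,0,0],"twist": [0,0,0],"gripper": 2.8},
  {"delta_pos": [0.35,0,0],"twist": [0,0,0],"gripper": 2.8},
  {"delta_pos": [0.35,0,0],"twist": [0,0,0],"gripper": 2.8},
  {"delta_pos": [0.35,0,0],"twist": [0,0,0],"gripper": 2.8},
])

```text
clock: 19.1
eef_pos: [0.5427, -0.0318, -0.0021]
orientation: [0.739, 0.673, -0.0, -0.0]
contact_force: [0.6, 0.1, -0.4]
opening: 0.028
gripper_force: 0.0
```

>>> play_rows([
  {"delta_pos": [0,0,-2],"twist": [0,0,0],"gripper": 2.8},
  {"delta_pos": [0,0,-5],"twist": [0,0,0],"gripper": 2.8},
  {"delta_pos": [0,0,-9],"twist": [0,0,0],"gripper": 2.8},
  {"delta_pos": [0,0,-13],"twist": [0,0,0],"gripper": 2.8},
  {"delta_pos": [0,0,-17],"twist": [0,0,0],"gripper": 2.8},
])

```text
clock: 19.6
eef_pos: [0.5428, -0.0316, 0.1696]
orientation: [0.739, 0.673, -0.0, -0.0]
contact_force: [0.3, 1.1, -0.2]
opening: 0.0282
gripper_force: 0.0
```

```bash
python3 - <<'E'
from h import *
s=ctrl.observe();b=eyes.read_camera("side");w=eyes.read_camera("wrist");cv2.imwrite("pics/sideF.png",b);cv2.imwrite("pics/wF.png",w)
z=lambda i,x,y,a:cv2.resize(i[y:y+a,x:x+a],(400,400),interpolation=cv2.INTER_CUBIC)
for n in("side","wrist"):print(n,[proj(n,MOUTH+d*ey,s).round(1).tolist() for d in(-.046,0,.004,.044)])
p=proj("wrist",MOUTH,s).astype(int)
cv2.imwrite("pics/vF.png",np.hstack([z(b,300,155,80),z(w,p[0]-70,min(p[1]-70,280),140)]))
E
python3 m.py
```

```text
side [[359.0, 191.5], [346.1, 197.6], [344.9, 198.1], [333.2, 203.7]]
wrist [[284.4, 248.2], [284.3, 208.4], [284.3, 204.8], [284.3, 167.6]]
TCP rel mouth mm [  4.1  19.4 127.6] rot [ 0.56 -0.11 -0.1 ] F clamp [-0.2 -0.1 -0.6] open 0.0281 t 19.7
```

View pics/vF.png

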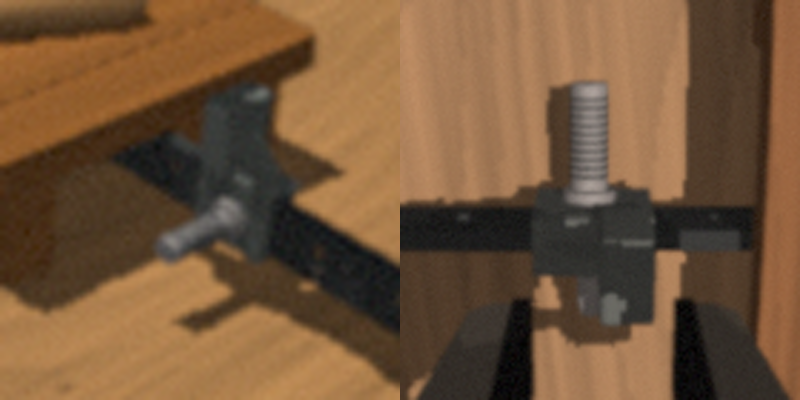

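The collar sits flat on the left cheek at (590,195), the nose shows on the right side at (588,300), the pin is level and square, and the gripper is clear. Handing in.

```bash
python3 -c "
from workcell import sign_off
print(sign_off())"
```

```text
the job is handed in; nothing more can be done
None
```

The long clamp pin is through the shoe and the last bar hole with its collar home, the other pieces are in their pockets, and the panel showed no shift; I handed the job in at 19.7 s, but `sign_off()` returned no verdict.

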